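# Ready the tube bender bench for a changeover

### The arm

A 6-joint arm with a two-finger parallel gripper is mounted at the origin on the work surface. World frame = base frame: x ahead of the robot, y to its left, z up, the work surface at z = 0. Lengths are in m, angles in rad, forces in N, time in s.
With the tool pointing down it reaches from about 0.375 to 0.75 m from the base axis. Payload 9 kg.
Tool frame: the origin (TCP) lies on the centre line of the jaws, within the pads' length; the fingertips stand 17 mm ahead of it and the grasp point (between the pads) lies 2 mm behind it; x points along the fingers, y is the direction in which the jaws open and shut, and the axes are right-handed (so a half turn about x gives the same grasp; the last joint's range is limited). The gripper opens to 85 mm and grips with 20 to 120 N. Pads are 22 mm wide; open, the fingers measure 114 mm over their backs; the gripper's body (76 mm by 85 mm) begins 54 mm behind the grasp point. The pads swing forward as they close: fully open they stand 13 mm farther back than shut.
Start: joints at [1.016, 0.104, 0.097, 1.564, 0, 1.353], TCP at [0.198, 0.566, 0.248] pointing down, gripper open.
Joint ranges: [-2.99, 2.99], [-0.84, 1.86], [-1.1, 1.16], [-1.84, 2.11], [-1.51, 1.56], [-3.14, 3.14]. Speed limits (rad/s): [2.22, 2.22, 2.57, 3.14, 3.14, 3.14].

### API

Orientations are given as a 3x3 rotation matrix whose columns are the frame's x, y, z axes.
In Python, from workcell import monitor, vision, order gives the robot as it stands.
- The arm moves only by the tool play_rows, never from a script. Its argument "rows" is a list of rows, each a list of 3 entries, a list of its own where there are three numbers: the turn, a rotation vector about the world's x, y, z in degrees, then the shift along the world's x, y, z in m, then the gripper command: -1 is shut, 1 is fully open, values between are in proportion. A call has exactly 8 rows; each row is the pose to reach, as a shift and turn from the pose measured when the call began; what a row does not reach only later rows make up. A row lasts 1/8 s, in which the tool goes at most 62.5 mm and 10.7 degrees, less where a joint would pass 70% of its speed; a pose out of reach is approached as far as the arm can. A call with a gripper value outside its range is refused whole. The fingers move at their own pace and stop on an object; "newtons" is the grip in N (left out, the last holds). Time passes only in rows, so rows that repeat a pose let the fingers close, or fill a call up. It gives the time, the measured TCP pose, the force and the opening at its end, in the units of the state.
- monitor.get_obs(): the state, without advancing time (a new reading comes with each control period).
- vision.grab_frame(name): name is "side" or "top"; returns a dict with "frame" (384x512x3 uint8, red, green, blue), "depth" (384x512 float32, m along the optical axis (not along the pixel's ray), 0 where there is no reading), "fov_y" (degrees; the focal length in pixels is half the picture's height over the tangent of half this angle, whatever the lens; pixels are square), "cx", "cy" (the principal point, pixels), "dist" ([k1, k2, p1, p2, k3] as OpenCV has them; the pictures are not rectified), "xyz" and "orientation" of the camera in the world. Camera axes: x right, y down, z forward; pixel columns grow to the right and rows downward; lengths in m; the calibration is good to about 2 mm. A picture is of the moment at which its call begins.
- order.sign_off(): hands the job in, once; it reports no verdict.
The state is a dict: "clock": time; "joints": joint angles; "joint_vel": joint speeds; "joint_efforts": joint torques, N m; "ee_pos": TCP position; "eef_rot": TCP orientation; "contact_force": force on the tool from outside, world axes, zero at the start; "torque": the same for the moment, N m; "gripper_width": finger opening in m.
Only numpy, scipy, OpenCV 4.12 (cv2) and the standard library are available. Lean on these libraries where they do the work, as an engineer would, in place of code of your own. Each camera call takes 0.05 s, during which the arm holds its last target.

### The job

Get the tube bender's bench ready for a changeover: take every bending shoe that stands on its curved face, where it rocks at a touch, and leave it sitting steady on one of its flat faces on the black rubber mat, and make the two guide rollers on the plywood board swap places, each standing upright on the other's circle. When all of that is in order, hold the jog button on the control box fully down for at least three seconds and let it go. Do not knock over the jar or the timer.

Things in the scene. Friction and masses are not known exactly. Their poses are not given: they have to be found in the camera images.
- shoe1_mid (a point): aluminium bending shoe: a 60 degree slice of a 75 mm radius disc, 46 mm wide between two parallel end faces, 360 g; nose cut blunt 10 mm from the curve's centre. May be absent. Point: its centre of mass, mid-width, 26.4 mm from the middle of the arc, 24.3 mm from each flat face. y: across the 46 mm width (end faces at +-23 mm); z: from the middle of the arc to the nose; x: across the wedge
- shoe1: the same shoe; origin at the middle of the arc (26.4 mm from the other point along -z); same axes. It starts balanced on its arc, z (nose) up, rocks at a touch and swings back if let go; turned past some 66 degrees about y either way it tips over onto a flat face (either will do: z is then 120 degrees from up). The arc's edges lie at x +-37.5, z 10 mm from this origin; groove is looks only
- shoe2_mid (a point): aluminium bending shoe: a 60 degree slice of a 75 mm radius disc, 46 mm wide between two parallel end faces, 360 g; nose cut blunt 10 mm from the curve's centre. May be absent. Point: its centre of mass, mid-width, 26.4 mm from the middle of the arc, 24.3 mm from each flat face. y: across the 46 mm width (end faces at +-23 mm); z: from the middle of the arc to the nose; x: across the wedge
- shoe2: the same shoe; origin at the middle of the arc (26.4 mm from the other point along -z); same axes. It starts balanced on its arc, z (nose) up, rocks at a touch and swings back if let go; turned past some 66 degrees about y either way it tips over onto a flat face (either will do: z is then 120 degrees from up). The arc's edges lie at x +-37.5, z 10 mm from this origin; groove is looks only
- shoe3_mid (a point): aluminium bending shoe: a 60 degree slice of a 75 mm radius disc, 46 mm wide between two parallel end faces, 360 g; nose cut blunt 10 mm from the curve's centre. May be absent. Point: its centre of mass, mid-width, 26.4 mm from the middle of the arc, 24.3 mm from each flat face. y: across the 46 mm width (end faces at +-23 mm); z: from the middle of the arc to the nose; x: across the wedge
- shoe3: the same shoe; origin at the middle of the arc (26.4 mm from the other point along -z); same axes. It starts balanced on its arc, z (nose) up, rocks at a touch and swings back if let go; turned past some 66 degrees about y either way it tips over onto a flat face (either will do: z is then 120 degrees from up). The arc's edges lie at x +-37.5, z 10 mm from this origin; groove is looks only
- mat_top (a point): black rubber mat, 150 x 360 x 3 mm, fixed flat on the bench, bare at the start; point at the centre of its top face, x along the 150 mm side, y along the 360 mm side
- spot_a (a point): plywood board, 300 x 120 mm, 18 mm thick, fixed on the bench, with two marked circles of 68 mm; this is the centre of one circle on the board's top face. Board x (300 mm way) runs from this circle to the other, 190 mm away; the board between the circles is clear
- spot_b (a point): centre of the other marked circle on the board's top face, 190 mm from spot_a; same axes
- roller_big_mid (a point): big steel guide roller, upright cylinder 52 mm diameter x 60 mm tall, 500 g, standing on one of the circles at the start; point at its centre, half-way up, z up its axis
- roller_small_mid (a point): small steel guide roller, upright cylinder 36 mm diameter x 60 mm tall, 300 g, standing on the other circle at the start; point at its centre, half-way up, z up its axis
- roller_big: the big roller; origin at the centre of its underside
- roller_small: the small roller; origin at the centre of its underside
- jog_top (a point): centre of the top of the black jog button, 36 mm diameter, upright in a steel collar on a fixed grey control box 120 x 100 x 51 mm, button top 73 mm above the bench when up; moves down with the button
- jog (a joint): travel of the jog button: 0 up, 0.006 m fully down; about 1.5 N to start and 5 N fully down; springs back up
- paste_jar: black closed jar, 76 mm diameter, 60 mm tall, bystander; origin under its centre
- timer: small white upright timer, 60 mm wide and tall, bystander; origin under its centre
- brass_cap1: brass ring 20 mm diameter, 16 mm tall, bystander; origin under its centre
- brass_cap2: the same, bystander
- elbow: copper elbow of 19 mm tube lying flat, 55 mm long, bystander; origin near its middle
Things that resemble listed ones, but are neither listed nor needed, are in the scene too. What is shaped like the shoe1 but green or red is not meant.

How it is judged:
By the outcome, as a careful person would: the job done as asked, in the order asked, and still so for the second after the job is handed in, with the robot touching nothing.
Of shoe1, shoe2, shoe3 only 2 to 3 are there at a start; the rules pass over those that are not, and their reading is None.
At some moment in a run one of shoe1, shoe2, shoe3 may be knocked a few centimetres aside while the robot is not near it.
It also fails if it takes over 210 s, if anything falls off the work surface, if the arm or the gripper's body presses on something with over 40 N, if the wrist force passes 120 N, or if a joint passes its speed limit or range.

## Working session

There is one attempt and no reset: what is moved stays moved. The work goes in short steps, Python scripts to look and compute and a tool call to move; the robot and the scene stay as the last step left them, time stands still between calls to the robot, and variables do not carry over. Pictures are saved under pics/ and viewed, and the job is handed in when it is done.

Besides the shell and the picture viewer there is one more tool, called after "Call:" as a command line: name --argument value ..., lists and objects as JSON in quotes. play_rows: Moves the arm, as the interface text tells. Its arguments: {"type":"object","properties":{"rows":{"type":"array"},"newtons":{"type":"number"}},"required":["rows"]}

```bash
mkdir -p pics; ls
cat > h.py <<'E'
import numpy as np, cv2
from workcell import monitor, vision, order
def grab(n,name):
    f=vision.grab_frame(n); np.save(f'pics/{name}.npy',f,allow_pickle=True)
    cv2.imwrite(f'pics/{name}.png',f['frame'][:,:,::-1]); return f
def load(name): return np.load(f'pics/{name}.npy',allow_pickle=True).item()
def K(f):
    F=384/2/np.tan(np.radians(f['fov_y'])/2); return np.array([[F,0,f['cx']],[0,F,f['cy']],[0,0,1.]])
def R(f): return np.array(f['orientation'])
def ray(f,uv):
    p=cv2.undistortPoints(np.array(uv,float).reshape(-1,1,2),K(f),np.array(f['dist'],float)).reshape(-1,2)
    return np.c_[p,np.ones(len(p))]
def atz(f,uv,z):
    d=ray(f,uv)@R(f).T; o=np.array(f['xyz']); return o+d*((z-o[2])/d[:,2])[:,None]
def cloud(f):
    v,u=np.mgrid[0:384,0:512]; r=ray(f,np.c_[u.ravel(),v.ravel()])
    return ((r*f['depth'].ravel()[:,None])@R(f).T+np.array(f['xyz'])).reshape(384,512,3)
def proj(f,P):
    P=np.array(P,float).reshape(-1,3); rv=R(f).T
    return cv2.projectPoints(P,cv2.Rodrigues(rv)[0],-rv@np.array(f['xyz']),K(f),np.array(f['dist'],float))[0].reshape(-1,2)
def crop(name,u0,v0,u1,v1,s,out):
    im=cv2.imread(f'pics/{name}.png')[v0:v1,u0:u1]; cv2.imwrite(f'pics/{out}.png',cv2.resize(im,None,fx=s,fy=s,interpolation=cv2.INTER_CUBIC))
E
python3 - <<'E'
from h import *
for n in('top','side'):
    f=grab(n,n+'0'); print(n,f['xyz'],R(f).round(3).tolist(),f['fov_y'],f['cx'],f['cy'],f['dist'])
o=monitor.get_obs(); print(o)
E
```

```text
pics
top [ 0.46177136 -0.00388181  1.16138836] [[-0.002, -0.996, 0.086], [-1.0, 0.002, -0.004], [0.004, -0.086, -0.996]] 45.005922267009836 255.11166137299864 188.91637453251613 [0.02357427 0.         0.         0.         0.        ]
side [0.34670278 0.67820805 0.93412014] [[-0.956, -0.216, 0.199], [-0.294, 0.738, -0.608], [-0.016, -0.64, -0.769]] 54.20404842288015 252.69481699328153 187.01198846014816 [-0.06591936  0.          0.          0.          0.        ]
{'clock': 0.1, 'joints': array([ 1.01629415e+00,  1.04636291e-01,  9.65542451e-02,  1.56385675e+00,
       -1.05724885e-06,  1.35308041e+00]), 'joint_vel': array([-0.00079849,  0.00032015,  0.00267933,  0.00216242, -0.00025018,
        0.00122471]), 'joint_efforts': array([ 6.63774743e-03, -5.58205318e+01,  5.04722607e+01,  1.29237919e-02,
       -2.95713025e-04, -3.57583041e-06]), 'ee_pos': array([0.19813466, 0.56606836, 0.24760595]), 'eef_rot': array([[-6.00636085e-04,  3.30455271e-01,  9.43821462e-01],
       [-9.71844358e-04,  9.43820994e-01, -3.30455726e-01],
       [-9.99999347e-01, -1.11573120e-03, -2.45741856e-04]]), 'contact_force': array([-0.07465225,  0.0986343 ,  0.1568503 ]), 'torque': array([ 0.01817344, -0.05244277, -0.00626471]), 'gripper_width': 0.08512317400386217}
```

View pics/top0.png

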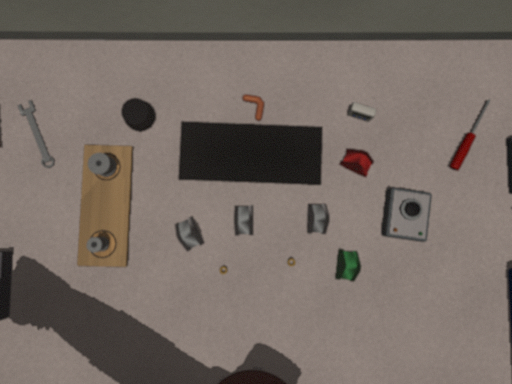

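View pics/side0.png

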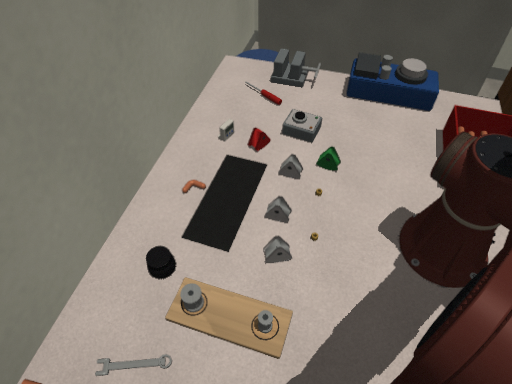

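The top picture shows three grey aluminium shoes at (189,232), (244,219) and (318,217). The red one at (357,161) and the green one at (347,265) are decoys. The mat is at (251,153), the board at (105,205), with the big roller at (102,163) and the small one at (97,242), and the jog box at (408,213). I'll enlarge to confirm.

Run:
```python
from h import *
crop('top0',165,190,365,290,4,'c1'); crop('side0',230,130,360,280,4,'c2')
f=load('top0'); c=cloud(f)
for n,(u,v) in dict(mat=(251,153),bench=(280,230),board=(105,205),big=(102,163),small=(97,242),s1=(189,232),s2=(244,219),s3=(318,217),jog=(411,209),box=(395,230),jar=(138,114),timer=(363,110),red=(357,161),green=(347,265)).items():
    print(n,c[v-1:v+2,u-1:u+2].reshape(-1,3).mean(0).round(4))
```

```text
mat [0.6527 0.0015 0.0035]
bench [ 0.459  -0.0635  0.1282]
board [0.5214 0.3607 0.0178]
big [0.6171 0.3512 0.0774]
small [0.4327 0.358  0.077 ]
s1 [0.4549 0.1474 0.0642]
s2 [0.4852 0.018  0.0628]
s3 [ 0.4895 -0.157   0.064 ]
jog [ 0.5077 -0.374   0.0728]
box [ 0.4587 -0.3406  0.0549]
jar [0.7387 0.2735 0.0599]
timer [ 0.7481 -0.2701  0.059 ]
red [ 0.6232 -0.2525  0.0618]
green [ 0.3773 -0.2231  0.0645]
```

Run:
```python
from h import *
crop('top0',70,130,140,280,4,'c3')
f=load('top0'); c=cloud(f)
# shoe tops/footprints
for n,(u0,v0,u1,v1) in dict(s1=(168,208,212,258),s2=(228,195,262,245),s3=(300,195,338,243)).items():
    p=c[v0:v1,u0:u1].reshape(-1,3); q=p[p[:,2]>.015]; t=p[p[:,2]>.058]
    r=cv2.minAreaRect(q[:,:2].astype(np.float32)*1000); print(n,len(q),len(t),'top',t.mean(0).round(4) if len(t) else p[:,2].max(),'rect',r, 'toprect',cv2.minAreaRect(t[:,:2].astype(np.float32)*1000))
def blob(box,z0,z1):
    u0,v0,u1,v1=box; p=c[v0:v1,u0:u1].reshape(-1,3); q=p[(p[:,2]>z0)&(p[:,2]<z1)]
    print(len(q),q.mean(0).round(4),cv2.minAreaRect(q[:,:2].astype(np.float32)*1000), np.median(q[:,2]))
blob((75,140,135,200),.07,.09); blob((75,215,135,260),.07,.09)
blob((75,140,135,270),.012,.024)
blob((380,180,440,245),.045,.056); blob((380,180,440,245),.065,.08)
```

```text
s1 581 166 top [0.4522 0.142  0.1426] rect ((471.0562744140625, 93.37025451660156), (74.29519653320312, 180.7122802734375), 16.895095825195312) toprect ((462.9622497558594, 87.27008819580078), (29.418628692626953, 179.93023681640625), 8.537171363830566)
s2 542 164 top [0.4846 0.0186 0.0968] rect ((484.0714111328125, 19.308279037475586), (68.94245147705078, 45.80955505371094), 0.7282577157020569) toprect ((478.2981872558594, 18.945261001586914), (45.76259231567383, 32.90336990356445), 89.81157684326172)
s3 575 162 top [ 0.4878 -0.1558  0.097 ] rect ((492.0479736328125, -95.09982299804688), (179.54664611816406, 68.64823150634766), 87.43778991699219) toprect ((482.1551818847656, -93.57066345214844), (24.48330307006836, 182.3154296875), 5.1556901931762695)
385 [0.6177 0.3594 0.0774] ((618.1793823242188, 359.1767578125), (50.542083740234375, 50.133514404296875), 7.34803581237793) 0.07758187677131545
196 [0.4264 0.3643 0.0772] ((426.28057861328125, 364.8384094238281), (33.69049835205078, 34.37382888793945), 28.81862449645996) 0.07743463147317287
5115 [0.5156 0.3602 0.0175] ((522.1077880859375, 362.55767822265625), (121.28494262695312, 301.6953125), 88.44760131835938) 0.017458452108658484
1624 [ 0.4937 -0.3731  0.0504] ((496.97283935546875, -375.4657287597656), (99.92695617675781, 121.7225112915039), 81.86266326904297) 0.05042258388670884
198 [ 0.5099 -0.3762  0.0717] ((510.37738037109375, -373.6558532714844), (42.47401809692383, 41.20229721069336), 0.25544100999832153) 0.0718003482645786
```

View pics/c1.png

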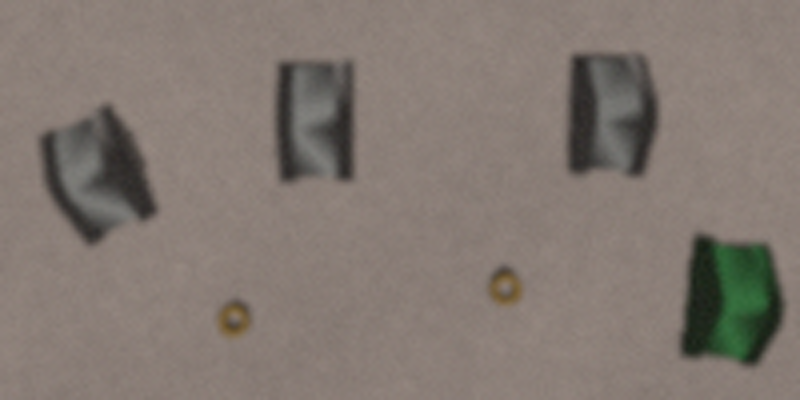

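View pics/c2.png

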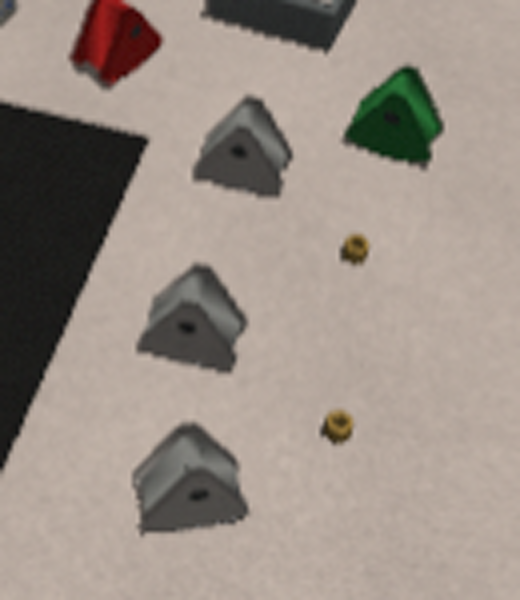

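View pics/c3.png

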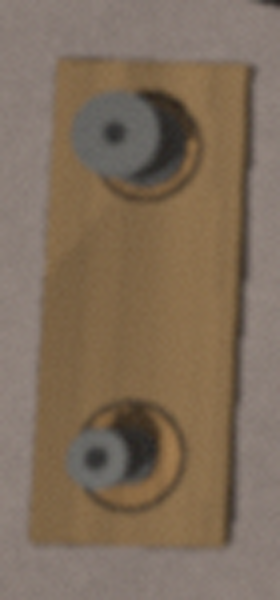

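```bash
cat >> h.py <<'E'
def rect(c,box,z0,z1):
    u0,v0,u1,v1=box; p=c[v0:v1,u0:u1].reshape(-1,3); q=p[(p[:,2]>z0)&(p[:,2]<z1)].astype(np.float32)
    # drop isolated outliers
    m=np.median(q,0); q=q[np.abs(q[:,:2]-m[:2]).max(1)<.2]
    r=cv2.minAreaRect(q[:,:2]*1000); return len(q),q.mean(0).round(4),r
E
python3 - <<'E'
from h import *
f=load('top0'); c=cloud(f); g=load('side0'); cg=cloud(g)
for n,b,m in (('s1',(168,208,212,258),(.45,.142)),('s2',(228,195,262,245),(.484,.019)),('s3',(300,195,338,243),(.488,-.156))):
  for nm,cc in(('top',c),('both',np.r_[c.reshape(-1,3),cg.reshape(-1,3)])):
    p=cc.reshape(-1,3); k=(np.abs(p[:,0]-m[0])<.055)&(np.abs(p[:,1]-m[1])<.055)&(p[:,2]<.075)
    q=p[k&(p[:,2]>.012)].astype(np.float32); t=q[q[:,2]>.055]
    print(n,nm,np.round(cv2.minAreaRect(q[:,:2]*1000)[0],1),np.round(cv2.minAreaRect(q[:,:2]*1000)[1],1),round(cv2.minAreaRect(q[:,:2]*1000)[2],1),'nose',t.mean(0).round(4),q[:,2].max().round(4))
p=c[110:200,170:335].reshape(-1,3); im=f['frame'][110:200,170:335].reshape(-1,3).astype(int)
k=(im.max(1)<45)&(p[:,2]<.02)&(p[:,2]>-.01); print('mat',cv2.minAreaRect(p[k][:,:2].astype(np.float32)*1000),np.median(p[k][:,2]))
p=c[135:275,70:140].reshape(-1,3);k=(p[:,2]>.012)&(p[:,2]<.024)&(p[:,1]<.45);print('board',cv2.minAreaRect(p[k][:,:2].astype(np.float32)*1000))
print('circ img',atz(f,[(106.5,166.5),(103,243.3)],.018))
print('side circ'); crop('side0',155,270,305,360,5,'c4')
for x in (.618,.426):
  P=np.array([[x+.0,.36,.018]]);print(proj(f,P),proj(g,P))
E
```

```text
s1 top [451.4 153.4] [72.9 46.4] 25.6 nose [0.4518 0.1534 0.0622] 0.069
s1 both [451.2 156. ] [74.8 51.1] 25.3 nose [0.4515 0.1556 0.0623] 0.0692
s2 top [485.1  19.6] [45.8 71.6] 89.9 nose [0.485  0.019  0.0624] 0.0712
s2 both [484.5  22.7] [72.7 52.1] 0.1 nose [0.4844 0.0214 0.0619] 0.0712
s3 top [ 489.3 -161. ] [46.9 71.7] 88.2 nose [ 0.4886 -0.1605  0.062 ] 0.0712
s3 both [ 489.4 -157.3] [54.3 71.7] 88.2 nose [ 0.4881 -0.1587  0.0617] 0.0712
mat ((653.79150390625, 2.8607330322265625), (353.5635986328125, 143.82530212402344), 87.79576110839844) 0.0024200572640410423
board ((522.1077880859375, 362.55767822265625), (121.28494262695312, 301.6953125), 88.44760131835938)
circ img [[0.61687115 0.359381   0.018     ]
 [0.42787463 0.36301175 0.018     ]]
side circ
[[106.25984438 166.0481346 ]] [[193.46297286 301.42432917]]
[[104.22023904 244.06818718]] [[265.74993703 322.99300095]]
```

Run:
```python
from h import *
crop('top0',80,140,140,200,10,'c5');crop('top0',75,215,135,275,10,'c6')
a=cv2.imread('pics/c5.png');b=cv2.imread('pics/c6.png');cv2.imwrite('pics/c56.png',cv2.resize(np.hstack([a,b]),None,fx=.66,fy=.66))
```

```text
(no output)
```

View pics/c56.png

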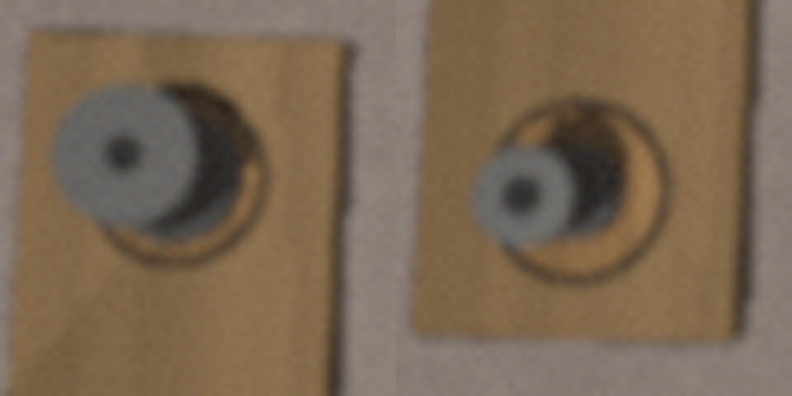

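View pics/c4.png

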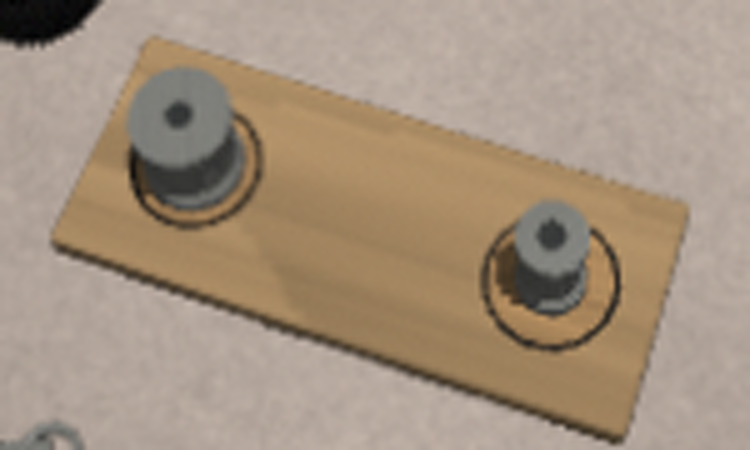

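Every position fits the given sizes. The circles are A (0.617,0.360) and B (0.427,0.365), 190 mm apart. The shoes measure about 72x46 mm, with noses at about 65-69 mm. The three grey ones on their arcs are the ones meant, not the red or green. I'll do the rollers first.

Call:
play_rows --rows '[[[0,0,19.3],[0.42,-0.207,-0.09],1],[[0,0,19.3],[0.42,-0.207,-0.09],1],[[0,0,19.3],[0.42,-0.207,-0.09],1],[[0,0,19.3],[0.42,-0.207,-0.09],1],[[0,0,19.3],[0.42,-0.207,-0.09],1],[[0,0,19.3],[0.42,-0.207,-0.09],1],[[0,0,19.3],[0.42,-0.207,-0.09],1],[[0,0,19.3],[0.42,-0.207,-0.09],1]]' --newtons 50

```text
clock: 1.1
ee_pos: [0.6199, 0.3571, 0.1561]
eef_rot: [[-0.001, 0.002, 1.0], [-0.002, 1.0, -0.002], [-1.0, -0.002, -0.001]]
contact_force: [0.0, 0.6, 0.2]
gripper_width: 0.0854
```

Call:
play_rows --rows '[[[0,0,0],[-0.002,0.002,-0.05],1],[[0,0,0],[-0.002,0.002,-0.09],1],[[0,0,0],[-0.002,0.002,-0.104],1],[[0,0,0],[-0.002,0.002,-0.104],1],[[0,0,0],[-0.002,0.002,-0.104],-1],[[0,0,0],[-0.002,0.002,-0.104],-1],[[0,0,0],[-0.002,0.002,-0.104],-1],[[0,0,0],[-0.002,0.002,-0.104],-1]]'

```text
clock: 2.1
ee_pos: [0.6192, 0.3598, 0.0545]
eef_rot: [[0.002, 0.001, 1.0], [-0.0, 1.0, -0.001], [-1.0, -0.0, 0.002]]
contact_force: [-0.2, 1.3, 7.1]
gripper_width: 0.0511
```

Call:
play_rows --rows '[[[0,0,0],[0,0,0.02],-1],[[0,0,0],[-0.05,0.001,0.025],-1],[[0,0,0],[-0.092,0.003,0.025],-1],[[0,0,0],[-0.092,0.003,0.02],-1],[[0,0,0],[-0.092,0.003,0.008],-1],[[0,0,0],[-0.092,0.003,0.001],-1],[[0,0,0],[-0.092,0.003,0.0],-1],[[0,0,0],[-0.092,0.003,0.0],-1]]'

```text
clock: 3.1
ee_pos: [0.5279, 0.3626, 0.0545]
eef_rot: [[0.002, 0.002, 1.0], [-0.0, 1.0, -0.002], [-1.0, -0.0, 0.002]]
contact_force: [1.2, -0.1, -2.5]
gripper_width: 0.0511
```

Call:
play_rows --rows '[[[0,0,0],[0,0,0],1],[[0,0,0],[0,0,0],1],[[0,0,0],[0,0,0],1],[[0,0,0],[0,0,0.05],1],[[0,0,0],[0,0,0.1],1],[[0,0,0],[-0.05,0,0.1],1],[[0,0,0],[-0.101,0.002,0.1],1],[[0,0,0],[-0.101,0.002,0.1],1]]'

```text
clock: 4.1
ee_pos: [0.4237, 0.3649, 0.1544]
eef_rot: [[0.001, -0.001, 1.0], [-0.001, 1.0, 0.001], [-1.0, -0.001, 0.001]]
contact_force: [-0.7, 0.9, -0.0]
gripper_width: 0.0858
```

Call:
play_rows --rows '[[[0,0,0],[0.003,0,-0.05],1],[[0,0,0],[0.003,0,-0.09],1],[[0,0,0],[0.003,0,-0.1],1],[[0,0,0],[0.003,0,-0.1],-1],[[0,0,0],[0.003,0,-0.1],-1],[[0,0,0],[0.003,0,-0.1],-1],[[0,0,0],[0.003,0,-0.1],-1],[[0,0,0],[0.003,0,-0.1],-1]]'

```text
clock: 5.1
ee_pos: [0.4279, 0.3654, 0.0563]
eef_rot: [[0.004, -0.001, 1.0], [0.001, 1.0, 0.001], [-1.0, 0.001, 0.004]]
contact_force: [-0.6, -1.4, 6.1]
gripper_width: 0.035
```

Call:
play_rows --rows '[[[0,0,0],[0,0,0.06],-1],[[0,0,0],[0,0,0.11],-1],[[0,0,0],[0.06,-0.002,0.11],-1],[[0,0,0],[0.12,-0.004,0.11],-1],[[0,0,0],[0.19,-0.005,0.11],-1],[[0,0,0],[0.19,-0.005,0.11],-1],[[0,0,0],[0.19,-0.005,0.06],-1],[[0,0,0],[0.19,-0.005,0.03],-1]]'

```text
clock: 6.1
ee_pos: [0.6167, 0.3603, 0.0845]
eef_rot: [[0.002, -0.001, 1.0], [-0.0, 1.0, 0.001], [-1.0, -0.0, 0.002]]
contact_force: [-0.5, -0.4, -3.8]
gripper_width: 0.0348
```

Call:
play_rows --rows '[[[0,0,0],[0.001,0,-0.015],-1],[[0,0,0],[0.001,0,-0.026],-1],[[0,0,0],[0.001,0,-0.028],-1],[[0,0,0],[0.001,0,-0.0285],-1],[[0,0,0],[0.001,0,-0.0285],1],[[0,0,0],[0.001,0,-0.0285],1],[[0,0,0],[0.001,0,-0.0285],1],[[0,0,0],[0.001,0,0.02],1]]'

```text
clock: 7.1
ee_pos: [0.6151, 0.3592, 0.1004]
eef_rot: [[-0.006, -0.001, 1.0], [-0.003, 1.0, 0.001], [-1.0, -0.003, -0.006]]
contact_force: [0.0, 0.5, 0.8]
gripper_width: 0.0853
```

Call:
play_rows --rows '[[[0,0,0],[0,0,0.05],1],[[0,0,0],[-0.03,0,0.09],1],[[0,0,0],[-0.09,0.002,0.09],1],[[0,0,0],[-0.09,0.002,0.09],1],[[0,0,0],[-0.09,0.002,0.09],1],[[0,0,0],[-0.09,0.002,0.09],1],[[0,0,0],[-0.09,0.002,0.09],1],[[0,0,0],[-0.09,0.002,0.09],1]]'

```text
clock: 8.1
ee_pos: [0.5256, 0.3612, 0.1902]
eef_rot: [[-0.006, -0.0, 1.0], [-0.003, 1.0, 0.0], [-1.0, -0.003, -0.006]]
contact_force: [-0.4, 0.9, -0.9]
gripper_width: 0.0855
```

Run:
```python
from h import *
grab('side','side1'); g=load('side1'); crop('side1',155,230,305,360,5,'c7')
```

```text
(no output)
```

View pics/c7.png

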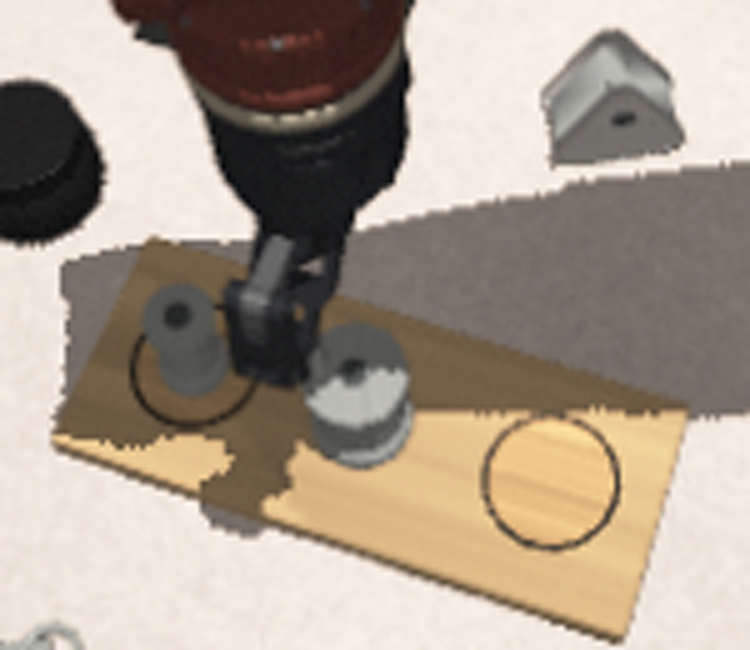

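The small roller stands in circle A at crop (195,365) and circle B at (550,480) is free. Next I move the big roller to B.

Call:
play_rows --rows '[[[0,0,0],[0.001,0.001,-0.06],1],[[0,0,0],[0.001,0.001,-0.11],1],[[0,0,0],[0.001,0.001,-0.136],1],[[0,0,0],[0.001,0.001,-0.136],1],[[0,0,0],[0.001,0.001,-0.136],-1],[[0,0,0],[0.001,0.001,-0.136],-1],[[0,0,0],[0.001,0.001,-0.136],-1],[[0,0,0],[0.001,0.001,-0.136],-1]]'

```text
clock: 9.15
ee_pos: [0.5279, 0.3627, 0.0566]
eef_rot: [[-0.003, -0.0, 1.0], [-0.001, 1.0, 0.0], [-1.0, -0.001, -0.003]]
contact_force: [-0.6, -0.5, 7.1]
gripper_width: 0.0508
```

Call:
play_rows --rows '[[[0,0,0],[0,0,0.02],-1],[[0,0,0],[-0.05,0.001,0.025],-1],[[0,0,0],[-0.1,0.003,0.025],-1],[[0,0,0],[-0.1,0.003,0.02],-1],[[0,0,0],[-0.1,0.003,0.008],-1],[[0,0,0],[-0.1,0.003,0.001],-1],[[0,0,0],[-0.1,0.003,0.0],-1],[[0,0,0],[-0.1,0.003,0.0],-1]]'

```text
clock: 10.15
ee_pos: [0.4284, 0.3656, 0.0566]
eef_rot: [[-0.002, 0.0, 1.0], [-0.001, 1.0, -0.0], [-1.0, -0.001, -0.002]]
contact_force: [1.3, -0.1, -4.1]
gripper_width: 0.0512
```

Call:
play_rows --rows '[[[0,0,0],[0,0,0],1],[[0,0,0],[0,0,0],1],[[0,0,0],[0,0,0],1],[[0,0,0],[0,0,0.06],1],[[0,0,0],[0,0,0.12],1],[[0,0,0],[0.01,-0.06,0.12],1],[[0,0,10],[0.02,-0.12,0.12],1],[[0,0,20],[0.023,-0.18,0.12],1]]'

```text
clock: 11.15
ee_pos: [0.4517, 0.1927, 0.1771]
eef_rot: [[-0.001, -0.326, 0.945], [-0.002, 0.945, 0.326], [-1.0, -0.002, -0.001]]
contact_force: [1.3, 1.0, -0.1]
gripper_width: 0.0856
```

Run:
```python
from h import *
f=grab('top','top2'); crop('top2',70,130,330,280,3,'c8')
```

```text
(no output)
```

View pics/c8.png

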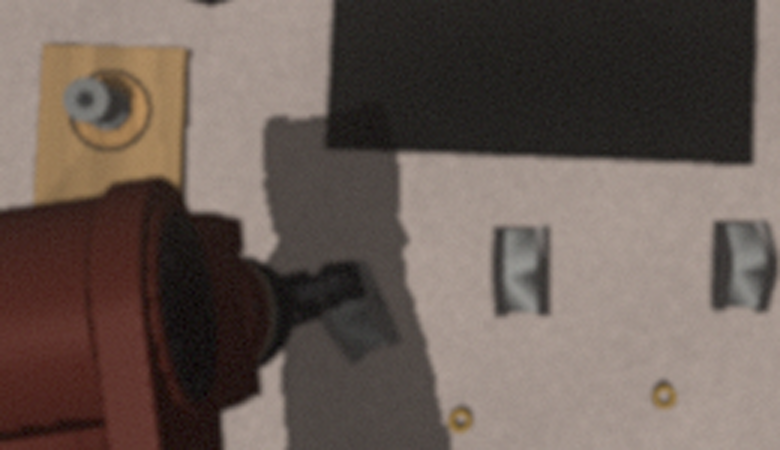

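```bash
cat >> h.py <<'E'
from scipy.spatial.transform import Rotation as Ro
def tool(yaw,p):
    y=np.radians(yaw);p=np.radians(p);u=np.array([np.cos(y),np.sin(y),0]);z=np.array([0,0,1.])
    X=np.cos(p)*u-np.sin(p)*z;Y=np.array([-np.sin(y),np.cos(y),0]);return np.c_[X,Y,np.cross(X,Y)]
def delta(yaw,p,pos=None):
    o=monitor.get_obs(); d=Ro.from_matrix(tool(yaw,p)@np.array(o['eef_rot']).T).as_rotvec(degrees=True).round(1)
    print('turn',d,'shift',(np.array(pos)-o['ee_pos']).round(4) if pos is not None else '', 'tcp',o['ee_pos'].round(4),'j',o['joints'].round(3),'F',o['contact_force'].round(1))
E
python3 -c "
from h import *
delta(25.6,110,(.4515,.154,.16));delta(25.6,130,(.4515,.154,.16));delta(25.6,140)"
```

```text
turn [-7.4 18.4  5.8] shift [-0.0006 -0.0338 -0.017 ] tcp [0.4521 0.1878 0.177 ] j [ 0.129 -0.236 -0.358  1.45  -0.005 -0.215] F [ 2.3 -4.2  0.6]
turn [-15.1  36.9   5.6] shift [-0.0006 -0.0338 -0.017 ] tcp [0.4521 0.1878 0.177 ] j [ 0.129 -0.236 -0.358  1.45  -0.005 -0.215] F [ 2.3 -4.2  0.6]
turn [-19.   46.1   5.4] shift  tcp [0.4521 0.1878 0.177 ] j [ 0.129 -0.236 -0.358  1.45  -0.005 -0.215] F [ 2.3 -4.2  0.6]
```

Call:
play_rows --rows '[[[0,0,5.8],[0,-0.034,0],1],[[-4,9,5.8],[0,-0.034,0],1],[[-7.4,18.4,5.8],[0,-0.034,0],1],[[-11,28,5.7],[0,-0.034,0],1],[[-15.1,36.9,5.6],[0,-0.034,-0.03],1],[[-15.1,36.9,5.6],[0,-0.034,-0.06],1],[[-15.1,36.9,5.6],[0,-0.034,-0.06],1],[[-15.1,36.9,5.6],[0,-0.034,-0.06],1]]'

```text
clock: 12.2
ee_pos: [0.4525, 0.154, 0.1188]
eef_rot: [[-0.578, -0.432, 0.692], [-0.277, 0.902, 0.332], [-0.768, 0.0, -0.641]]
contact_force: [0.2, 0.2, 0.5]
gripper_width: 0.0851
```

```bash
python3 -c "
from h import *
delta(25.6,130,(.4515,.154,.028));print(monitor.get_obs()['eef_rot'].round(3)); grab('side','side3'); crop('side3',180,130,340,280,5,'c9')"
```

```text
turn [-0.1  0.1 -0. ] shift [-0.001   0.     -0.0908] tcp [0.4525 0.154  0.1188] j [ 0.163  0.621  0.312  1.938 -0.18  -0.22 ] F [0.2 0.2 0.5]
[[-0.578 -0.432  0.692]
 [-0.277  0.902  0.332]
 [-0.768  0.    -0.641]]
```

View pics/c9.png

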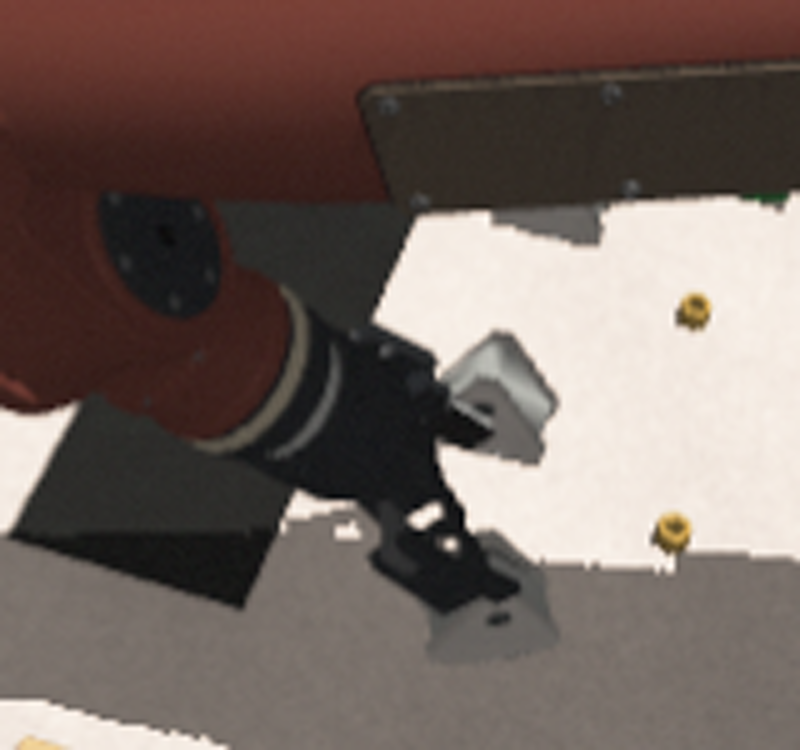

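Call:
play_rows --rows '[[[0,0,0],[-0.001,0,-0.05],1],[[0,0,0],[-0.001,0,-0.08],1],[[0,0,0],[-0.001,0,-0.091],1],[[0,0,0],[-0.001,0,-0.091],1],[[0,0,0],[-0.001,0,-0.091],-1],[[0,0,0],[-0.001,0,-0.091],-1],[[0,0,0],[-0.001,0,-0.091],-1],[[0,0,0],[-0.001,0,-0.091],-1]]'

```text
clock: 13.25
ee_pos: [0.4526, 0.1541, 0.0298]
eef_rot: [[-0.575, -0.432, 0.695], [-0.276, 0.902, 0.332], [-0.77, -0.001, -0.638]]
contact_force: [1.6, 0.9, 6.4]
gripper_width: 0.0457
```

Call:
play_rows --rows '[[[0,0,0],[0,0,0.06],-1],[[0,0,0],[0,0,0.12],-1],[[0,0,0],[0.02,0,0.15],-1],[[0,0,0],[0.05,0,0.15],-1],[[0,0,0],[0.05,0,0.15],-1],[[0,0,0],[0.05,0,0.15],-1],[[0,0,0],[0.05,0,0.15],-1],[[0,0,0],[0.05,0,0.15],-1]]'

```text
clock: 14.25
ee_pos: [0.5022, 0.1543, 0.18]
eef_rot: [[-0.575, -0.432, 0.694], [-0.276, 0.902, 0.333], [-0.77, -0.001, -0.638]]
contact_force: [0.2, 0.6, -4.7]
gripper_width: 0.0455
```

```bash
python3 -c "
from h import *
g=grab('side','side4'); o=monitor.get_obs();delta(15,30,(.65,.12,.15));delta(15,80,(.6,.13,.15)); u,v=proj(g,o['ee_pos'])[0]; print(u,v); crop('side4',int(u-80),int(v-70),int(u+80),int(v+70),5,'c10')"
```

```text
turn [ 34.6 -93.5  -7.8] shift [ 0.1477 -0.0343 -0.03  ] tcp [0.5023 0.1543 0.18  ] j [ 0.152  0.748  0.604  2.097 -0.187 -0.23 ] F [ 0.4  0.2 -4.7]
turn [ 17.3 -46.6  -9.9] shift [ 0.0977 -0.0243 -0.03  ] tcp [0.5023 0.1543 0.18  ] j [ 0.152  0.748  0.604  2.097 -0.187 -0.23 ] F [ 0.4  0.2 -4.7]
259.55754847511696 212.08233133380284
```

View pics/c10.png

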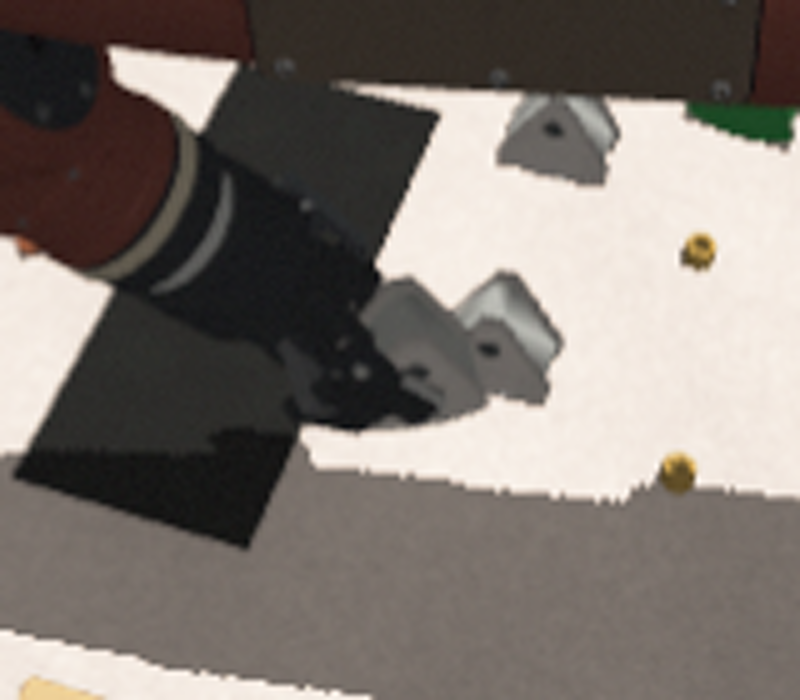

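Call:
play_rows --rows '[[[3.5,-9.4,-0.8],[0.01,-0.003,0],-1],[[7,-18.7,-1.6],[0.03,-0.006,0],-1],[[10.4,-28,-2.4],[0.045,-0.01,0],-1],[[13.9,-37.4,-3.2],[0.06,-0.014,0],-1],[[17.3,-46.8,-3.9],[0.075,-0.017,0],-1],[[20.8,-56,-4.7],[0.09,-0.02,0],-1],[[24.2,-65.5,-5.5],[0.105,-0.024,0],-1],[[27.7,-74.8,-6.3],[0.12,-0.027,0],-1]]'

```text
clock: 15.3
ee_pos: [0.6218, 0.1271, 0.1799]
eef_rot: [[0.625, -0.288, 0.725], [0.167, 0.957, 0.236], [-0.762, -0.026, 0.647]]
contact_force: [-0.6, 0.1, -4.3]
gripper_width: 0.0454
```

```bash
python3 -c "
from h import *
delta(15,30,(.65,.125,.08));delta(15,25,(.65,.125,.08))"
```

```text
turn [  6.8 -18.5  -1.5] shift [ 0.0282 -0.0021 -0.0999] tcp [0.6218 0.1271 0.1799] j [-0.115 -0.652 -0.838  0.716  0.24  -0.333] F [-0.6  0.1 -4.3]
turn [  8.2 -23.3  -1.4] shift [ 0.0282 -0.0021 -0.0999] tcp [0.6218 0.1271 0.1799] j [-0.115 -0.652 -0.838  0.716  0.24  -0.333] F [-0.6  0.1 -4.3]
```

Call:
play_rows --rows '[[[3.5,-9.5,-0.6],[0.015,-0.002,-0.01],-1],[[6.8,-18.5,-1.5],[0.025,-0.002,-0.03],-1],[[8.2,-23.3,-1.4],[0.03,-0.002,-0.07],-1],[[8.2,-23.3,-1.4],[0.03,-0.002,-0.1],-1],[[8.2,-23.3,-1.4],[0.03,-0.002,-0.1],-1],[[8.2,-23.3,-1.4],[0.03,-0.002,-0.1],-1],[[8.2,-23.3,-1.4],[0.03,-0.002,-0.1],-1],[[8.2,-23.3,-1.4],[0.03,-0.002,-0.1],-1]]'

```text
clock: 16.3
ee_pos: [0.669, 0.1185, 0.2148]
eef_rot: [[0.842, -0.267, 0.468], [0.236, 0.964, 0.125], [-0.485, 0.005, 0.875]]
contact_force: [0.6, -0.8, -5.0]
gripper_width: 0.045
```

```bash
python3 -c "
from h import *
g=grab('side','side5'); o=monitor.get_obs();delta(15,25,(.65,.125,.037));u,v=proj(g,o['ee_pos'])[0]; print(u,v,o['eef_rot'].round(3)); crop('side5',int(u-80),int(v-70),int(u+80),int(v+70),5,'c11')"
```

```text
turn [ 0.8 -3.9 -0.5] shift [-0.019   0.0065 -0.1779] tcp [0.669  0.1185 0.2149] j [-0.187 -0.841 -1.095  0.3    0.399 -0.23 ] F [ 0.4  0.2 -4.9]
200.8853031089513 178.14982758067777 [[ 0.842 -0.267  0.468]
 [ 0.236  0.964  0.125]
 [-0.485  0.005  0.875]]
```

View pics/c11.png

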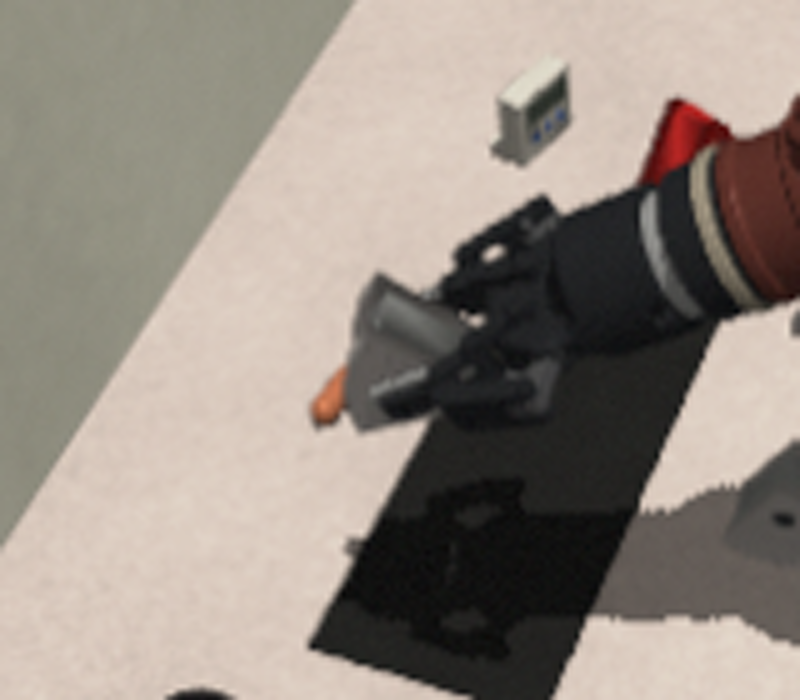

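```bash
cat > kin.py <<'E'
import numpy as np
from scipy.optimize import least_squares
from scipy.spatial.transform import Rotation as Ro
S=[([1.016294,.104636,.0965542,1.563857,0,1.35308],[.198135,.566068,.247606]),
([0.129,-0.236,-0.358,1.45,-0.005,-0.215],[.4521,.1878,.177]),
([0.163,0.621,0.312,1.938,-0.18,-0.22],[.4525,.154,.1188]),
([0.152,0.748,0.604,2.097,-0.187,-0.23],[.5023,.1543,.18]),
([-0.115,-0.652,-0.838,0.716,0.24,-0.333],[.6218,.1271,.1799]),
([-0.187,-0.841,-1.095,0.3,0.399,-0.23],[.669,.1185,.2149])]
def rot(j,s5=1,s6=-1):
    return Ro.from_euler('z',j[0])*Ro.from_euler('y',j[1]-j[2]+j[3])*Ro.from_euler('z',s5*j[4])*Ro.from_euler('x',s6*j[5])
def fk(q,j,s5=1):
    r0,d,h0,L1,a,b,c,L=q
    v=np.array([r0,d,h0])+L1*np.array([np.sin(j[1]),0,np.cos(j[1])])+Ro.from_euler('y',j[1]-j[2]).apply([a,0,b])+Ro.from_euler('y',j[1]-j[2]+j[3]).apply(np.array([c,0,0])+Ro.from_euler('z',s5*j[4]).apply([L,0,0]))
    return Ro.from_euler('z',j[0]).apply(v)
def fit(s5):
    f=lambda q:np.r_[np.concatenate([fk(q,j,s5)-p for j,p in S]),(q[0])*.002,q[5]*.002]
    return least_squares(f,[0,.12,.2,.4,.4,0,.1,.15])
E
python3 -c "
from kin import *
print(rot(S[5][0]).as_matrix().round(3))
print(rot(S[2][0]).as_matrix().round(3))
for s in(1,-1):
  r=fit(s);print(s,r.x.round(4),np.abs(r.fun).max())
"
```

```text
[[ 0.842 -0.031  0.538]
 [ 0.236  0.919 -0.316]
 [-0.485  0.393  0.781]]
[[-0.579 -0.096  0.81 ]
 [-0.277  0.957 -0.084]
 [-0.767 -0.273 -0.58 ]]
1 [0.0009 0.1296 0.2957 0.3377 0.5495 0.0457 0.1393 0.286 ] 0.0002491918293371781
-1 [ 0.0751  0.1298  0.3308  0.3306  0.4782 -0.0102  0.6798 -0.2815] 0.014856701037875786
```

```bash
cat >> kin.py <<'E'
Q=fit(1).x
LO=np.array([-2.99,-.84,-1.1,-1.84,-1.51,-3.14]);HI=np.array([2.99,1.86,1.16,2.11,1.56,3.14])
def tool(yaw,p):
    y=np.radians(yaw);p=np.radians(p);u=np.array([np.cos(y),np.sin(y),0]);z=np.array([0,0,1.])
    X=np.cos(p)*u-np.sin(p)*z;Y=np.array([-np.sin(y),np.cos(y),0]);return np.c_[X,Y,np.cross(X,Y)]
def ik(pos,Rm,seed):
    best=None
    for s in [seed,np.array([0,0,0,1.5,0,0.]),np.array([0,.5,.5,1,.3,0])]:
        s=np.clip(s,LO+.01,HI-.01)
        f=lambda j:np.r_[(fk(Q,j)-pos)*10,(Ro.from_matrix(Rm).inv()*rot(j,1,1)).as_rotvec()]
        r=least_squares(f,s,bounds=(LO+.005,HI-.005),max_nfev=80)
        if best is None or r.cost<best.cost: best=r
    return best
E
python3 - <<'E'
from kin import *
print(rot(S[5][0],1,1).as_matrix().round(3))
for p in(25,30,35,40,45,50,60,70):
  for yaw in(-20,0,15):
    l=[]
    for x in (.63,.66,.69):
      r=ik(np.array([x,.12,.04]),tool(yaw,p),np.array(S[5][0])); l.append('%.0e'%r.cost if r.cost>1e-7 else 'OK'+str(r.x[1:4].round(2)))
    print(p,yaw,l)
E
```

```text
[[ 0.842 -0.267  0.468]
 [ 0.236  0.964  0.125]
 [-0.485  0.005  0.875]]
25 -20 ['2e-03', 'OK[-0.16 -1.06 -0.4 ]', 'OK[-0.06 -0.97 -0.42]']
25 0 ['4e-02', '2e-02', '2e-03']
25 15 ['4e-02', '2e-02', '3e-03']
30 -20 ['3e-04', 'OK[-0.22 -1.03 -0.22]', 'OK[-0.12 -0.94 -0.24]']
30 0 ['2e-02', '7e-03', 'OK[-0.28 -1.09 -0.29]']
30 15 ['2e-02', '8e-03', '8e-06']
35 -20 ['OK[-0.37 -1.07 -0.02]', 'OK[-0.25 -0.98 -0.05]', 'OK[-0.15 -0.9  -0.07]']
35 0 ['9e-03', '9e-04', 'OK[-0.3  -1.04 -0.12]']
35 15 ['9e-03', '1e-03', 'OK[-0.32 -1.04 -0.07]']
40 -20 ['OK[-0.37 -1.01  0.12]', 'OK[-0.26 -0.92  0.1 ]', 'OK[-0.16 -0.84  0.08]']
40 0 ['2e-03', 'OK[-0.42 -1.06  0.06]', 'OK[-0.3  -0.97  0.03]']
40 15 ['2e-03', 'OK[-0.44 -1.06  0.12]', 'OK[-0.31 -0.96  0.08]']
45 -20 ['OK[-0.35 -0.94  0.26]', 'OK[-0.24 -0.85  0.23]', 'OK[-0.14 -0.77  0.22]']
45 0 ['OK[-0.52 -1.07  0.24]', 'OK[-0.38 -0.97  0.19]', 'OK[-0.27 -0.88  0.17]']
45 15 ['OK[-0.53 -1.07  0.29]', 'OK[-0.39 -0.97  0.25]', 'OK[-0.27 -0.88  0.22]']
50 -20 ['OK[-0.31 -0.86  0.38]', 'OK[-0.21 -0.77  0.36]', 'OK[-0.11 -0.69  0.35]']
50 0 ['OK[-0.45 -0.97  0.35]', 'OK[-0.33 -0.88  0.32]', 'OK[-0.22 -0.79  0.3 ]']
50 15 ['OK[-0.45 -0.97  0.4 ]', 'OK[-0.33 -0.88  0.36]', 'OK[-0.22 -0.79  0.34]']
60 -20 ['OK[-0.2  -0.68  0.6 ]', 'OK[-0.1  -0.6   0.59]', 'OK[-0.01 -0.51  0.59]']
60 0 ['OK[-0.29 -0.76  0.57]', 'OK[-0.18 -0.68  0.56]', 'OK[-0.09 -0.59  0.55]']
60 15 ['OK[-0.29 -0.76  0.6 ]', 'OK[-0.18 -0.67  0.59]', 'OK[-0.09 -0.58  0.58]']
70 -20 ['OK[-0.05 -0.49  0.81]', 'OK[ 0.04 -0.4   0.81]', 'OK[ 0.12 -0.31  0.81]']
70 0 ['OK[-0.11 -0.54  0.78]', 'OK[-0.01 -0.46  0.78]', 'OK[ 0.07 -0.37  0.78]']
70 15 ['OK[-0.11 -0.54  0.8 ]', 'OK[-0.01 -0.45  0.8 ]', 'OK[ 0.08 -0.36  0.8 ]']
```

Run:
```python
from kin import *
s=np.array(S[5][0])
for pos,yaw,p in [((.67,.12,.2),15,40),((.67,.12,.2),-20,40),((.67,.12,.2),-20,30),((.67,.12,.12),-20,35),((.67,.12,.12),-20,30),((.67,.12,.039),-20,30)]:
    r=ik(np.array(pos),tool(yaw,p),s); print(pos,yaw,p,'%.0e'%r.cost,r.x.round(2)); 
from h import *
delta(-20,40,(.67,.12,.16));delta(-20,30,(.67,.12,.12))
```

```text
(0.67, 0.12, 0.2) 15 40 2e-25 [-0.15 -0.65 -0.89  0.5   0.31 -0.27]
(0.67, 0.12, 0.2) -20 40 2e-31 [ 0.14 -0.48 -0.77  0.46 -0.37  0.33]
(0.67, 0.12, 0.2) -20 30 4e-26 [ 0.17 -0.56 -0.94  0.2  -0.44  0.28]
(0.67, 0.12, 0.12) -20 35 8e-30 [ 0.15 -0.41 -0.93  0.15 -0.4   0.3 ]
(0.67, 0.12, 0.12) -20 30 1e-19 [ 0.17 -0.41 -1.    0.   -0.44  0.28]
(0.67, 0.12, 0.039) -20 30 6e-21 [ 0.17 -0.19 -1.   -0.23 -0.44  0.28]
turn [  0.2  11.2 -35.3] shift [ 0.001   0.0015 -0.0549] tcp [0.669  0.1185 0.2149] j [-0.187 -0.841 -1.095  0.3    0.399 -0.23 ] F [ 0.4  0.2 -4.9]
turn [ -0.2   1.  -35.5] shift [ 0.001   0.0015 -0.0949] tcp [0.669  0.1185 0.2149] j [-0.187 -0.841 -1.095  0.3    0.399 -0.23 ] F [ 0.4  0.2 -4.9]
```

Call:
play_rows --rows '[[[0,8,-4],[0,0.001,0],-1],[[0,11,-12],[0,0.001,-0.01],-1],[[0,11.2,-20],[0.001,0.001,-0.02],-1],[[0,11.2,-28],[0.001,0.001,-0.03],-1],[[0.2,11.2,-35.3],[0.001,0.001,-0.05],-1],[[0,6,-35.4],[0.001,0.001,-0.07],-1],[[-0.2,1,-35.5],[0.001,0.001,-0.095],-1],[[-0.2,1,-35.5],[0.001,0.001,-0.095],-1]]'

```text
clock: 17.35
ee_pos: [0.6665, 0.1196, 0.113]
eef_rot: [[0.81, 0.341, 0.478], [-0.296, 0.94, -0.17], [-0.507, -0.004, 0.862]]
contact_force: [0.4, -0.6, -6.9]
gripper_width: 0.0453
```

```bash
python3 -c "
from h import *
g=grab('side','side6'); o=monitor.get_obs();delta(-20,30,(.67,.12,.039));u,v=proj(g,o['ee_pos'])[0]; print(u,v,o['eef_rot'].round(3)); crop('side6',int(u-80),int(v-60),int(u+80),int(v+80),5,'c12')"
```

```text
turn [-0.  -0.3 -0. ] shift [ 0.0015  0.0003 -0.0781] tcp [0.6685 0.1197 0.1171] j [ 0.165 -0.412 -0.998  0.005 -0.439  0.277] F [ 0.2  0.2 -3.8]
205.213816852156 201.8852155476319 [[ 0.811  0.341  0.474]
 [-0.295  0.94  -0.171]
 [-0.504 -0.001  0.864]]
```

View pics/c12.png

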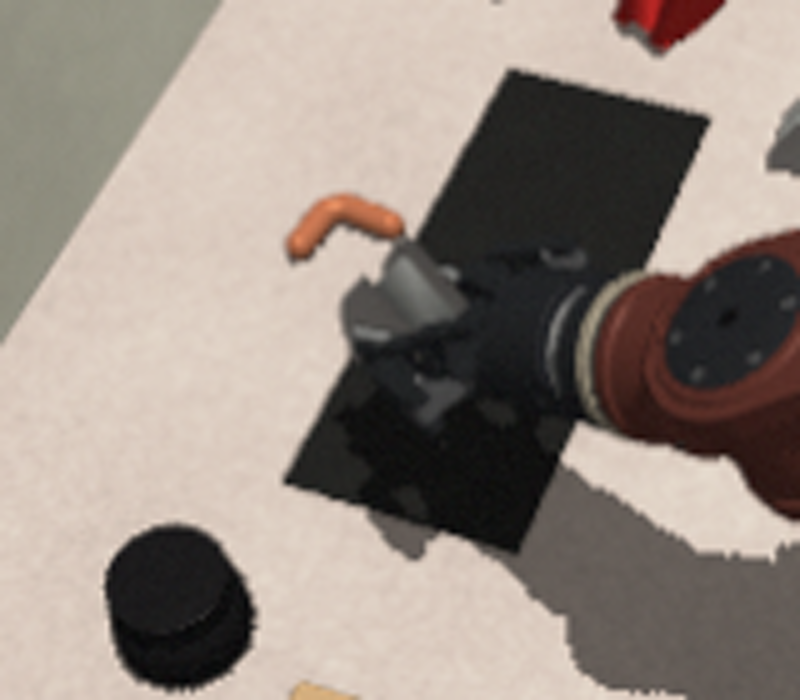

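Call:
play_rows --rows '[[[0,0,0],[0,0,-0.03],-1],[[0,0,0],[0,0,-0.055],-1],[[0,0,0],[0,0,-0.068],-1],[[0,0,0],[0,0,-0.075],-1],[[0,0,0],[0,0,-0.078],-1],[[0,0,0],[0,0,-0.078],-1],[[0,0,0],[0,0,-0.078],-1],[[0,0,0],[0,0,-0.078],-1]]'

```text
clock: 18.4
ee_pos: [0.6688, 0.1198, 0.0397]
eef_rot: [[0.812, 0.341, 0.474], [-0.295, 0.94, -0.171], [-0.504, -0.001, 0.864]]
contact_force: [-0.2, 0.0, -4.5]
gripper_width: 0.0455
```

Call:
play_rows --rows '[[[0,0,0],[0,0,-0.0015],-1],[[0,0,0],[0,0,-0.0015],0.5],[[0,0,0],[0,0,-0.0015],1],[[0,0,0],[0,0,-0.0015],1],[[0,0,0],[0,0,-0.0015],1],[[0,0,0],[-0.03,0.011,0.019],1],[[0,0,0],[-0.065,0.024,0.04],1],[[0,0,0],[-0.1,0.036,0.08],1]]'

```text
clock: 19.4
ee_pos: [0.5859, 0.1715, 0.1246]
eef_rot: [[0.797, 0.358, 0.486], [-0.312, 0.934, -0.176], [-0.517, -0.011, 0.856]]
contact_force: [0.7, 0.4, 0.6]
gripper_width: 0.0855
```

```bash
python3 -c "
from h import *
g=grab('side','side7'); delta(0,130,(.55,.12,.2));crop('side7',150,130,310,270,5,'c13')"
```

```text
turn [18.3 97.9 15.1] shift [-0.0361 -0.0545  0.0664] tcp [0.5861 0.1745 0.1336] j [ 0.339 -0.632 -1.09   0.207 -0.592  0.405] F [1.  2.6 5.9]
```

View pics/c13.png

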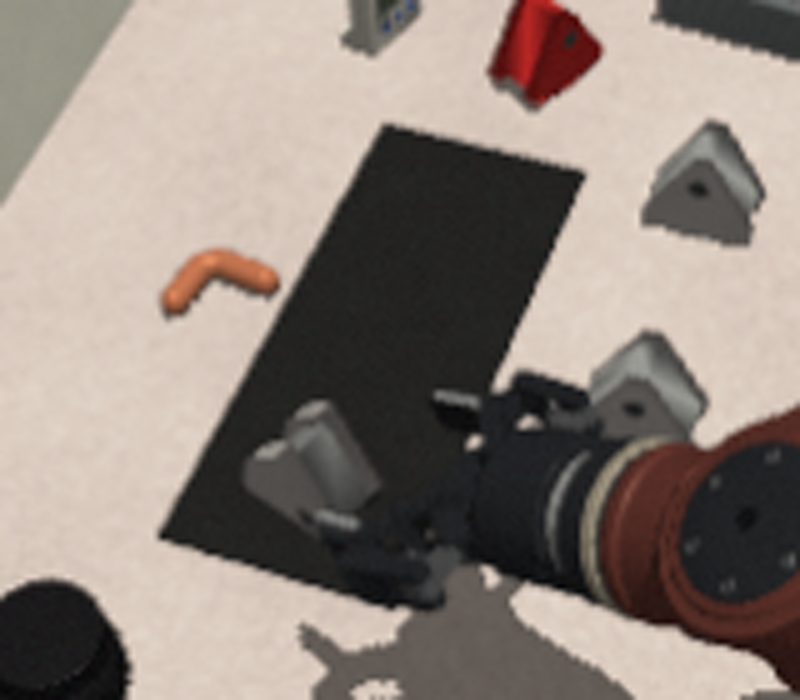

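Call:
play_rows --rows '[[[1.8,9.8,1.5],[0,0,0.04],1],[[3.6,19.6,3],[0,0,0.08],1],[[5.5,29.4,4.5],[-0.01,-0.03,0.1],1],[[7.3,39.2,6],[-0.02,-0.06,0.1],1],[[9.1,49,7.5],[-0.035,-0.09,0.1],1],[[11,58.7,9],[-0.05,-0.12,0.1],1],[[12.8,68.5,10.5],[-0.065,-0.15,0.09],1],[[14.6,78.3,12],[-0.08,-0.15,0.08],1]]'

```text
clock: 20.45
ee_pos: [0.5067, 0.0223, 0.214]
eef_rot: [[-0.352, 0.065, 0.934], [-0.028, 0.996, -0.079], [-0.936, -0.054, -0.349]]
contact_force: [0.2, 0.9, 1.0]
gripper_width: 0.0856
```

```bash
python3 -c "
from h import *
g=grab('top','top8'); delta(0,130,(.487,.021,.12));crop('top8',150,110,350,260,4,'c14')"
```

```text
turn [ 3.5 18.2  3.1] shift [-0.0172 -0.0018 -0.0863] tcp [0.5042 0.0228 0.2063] j [-0.165  0.288  0.172  1.827 -0.086 -0.076] F [-0.7 -1.1 -5.4]
```

View pics/c14.png

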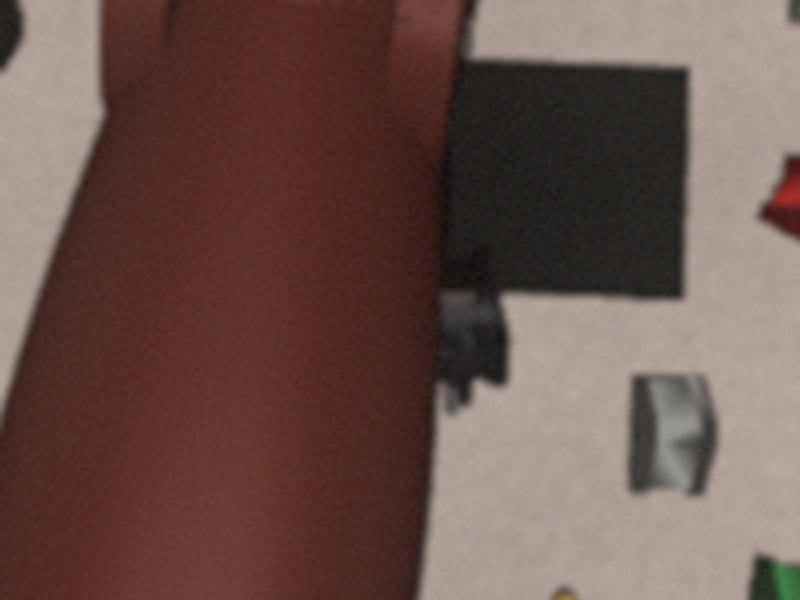

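Call:
play_rows --rows '[[[1.8,9,1.5],[-0.009,-0.001,-0.02],1],[[3.5,18.2,3.1],[-0.017,-0.002,-0.05],1],[[3.5,18.2,3.1],[-0.017,-0.002,-0.086],1],[[3.5,18.2,3.1],[-0.017,-0.002,-0.086],1],[[3.5,18.2,3.1],[-0.017,-0.002,-0.086],1],[[3.5,18.2,3.1],[-0.017,-0.002,-0.086],1],[[3.5,18.2,3.1],[-0.017,-0.002,-0.086],1],[[3.5,18.2,3.1],[-0.017,-0.002,-0.086],1]]'

```text
clock: 21.5
ee_pos: [0.4875, 0.0207, 0.1211]
eef_rot: [[-0.641, -0.0, 0.768], [-0.001, 1.0, -0.0], [-0.768, -0.001, -0.641]]
contact_force: [-0.4, 0.0, -0.2]
gripper_width: 0.0854
```

```bash
python3 -c "
from h import *
g=grab('side','side9'); delta(0,130,(.487,.021,.028));print(proj(g,[(.485,.043,.0264),(.485,.043,.065)]));crop('side9',200,130,320,250,5,'c15')
c=cloud(g)
p=c.reshape(-1,3); k=(np.abs(p[:,0]-.485)<.055)&(np.abs(p[:,1]-.02)<.05)&(p[:,2]<.04)&(p[:,2]>.012)
q=p[k].astype(np.float32); print(len(q),cv2.minAreaRect(q[:,:2]*1000))
"
```

```text
turn [ 0.   0.1 -0. ] shift [-0.0004  0.0003 -0.0928] tcp [0.4874 0.0207 0.1208] j [-0.163  0.66   0.368  1.968 -0.105 -0.125] F [ 0.6 -0.1 -0.9]
[[275.84813704 214.68812525]
 [276.27643129 206.89342901]]
204 ((484.4727783203125, 23.89217185974121), (70.56178283691406, 46.510032653808594), 2.3290019035339355)
```

View pics/c15.png

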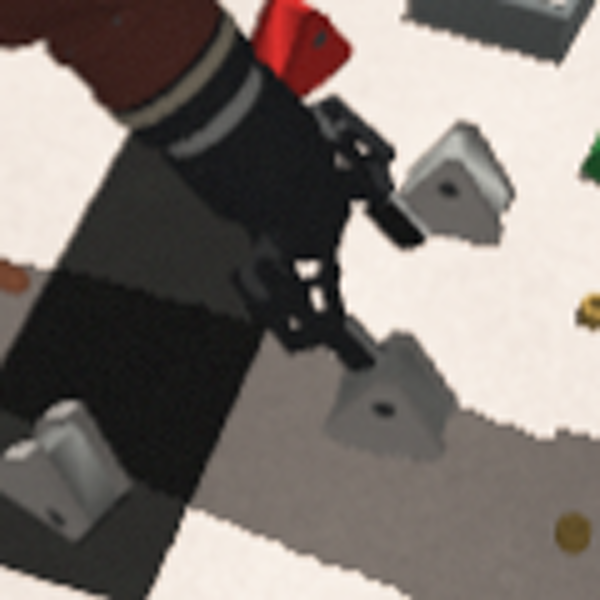

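Shoe 2 hasn't moved and the jaws straddle it, so I grasp now.

Call:
play_rows --rows '[[[0,0,0],[-0.002,0.001,-0.05],1],[[0,0,0],[-0.002,0.001,-0.08],1],[[0,0,0],[-0.002,0.001,-0.093],1],[[0,0,0],[-0.002,0.001,-0.093],1],[[0,0,0],[-0.002,0.001,-0.093],-1],[[0,0,0],[-0.002,0.001,-0.093],-1],[[0,0,0],[-0.002,0.001,-0.093],-1],[[0,0,0],[-0.002,0.001,-0.093],-1]]'

```text
clock: 22.55
ee_pos: [0.4861, 0.0216, 0.0289]
eef_rot: [[-0.64, -0.0, 0.768], [-0.001, 1.0, -0.0], [-0.768, -0.001, -0.64]]
contact_force: [1.9, -0.9, 6.7]
gripper_width: 0.0455
```

Call:
play_rows --rows '[[[0,0,0],[0,0,0.06],-1],[[0,0,0],[0,0,0.12],-1],[[0,0,0],[0.01,0,0.15],-1],[[0,-10,0],[0.03,0,0.16],-1],[[0,-20,0],[0.045,0,0.16],-1],[[0,-30,0],[0.06,0,0.16],-1],[[0,-40,0],[0.08,0,0.16],-1],[[0,-50,0],[0.1,0,0.16],-1]]'

```text
clock: 23.55
ee_pos: [0.5867, 0.0216, 0.1896]
eef_rot: [[0.183, 0.0, 0.983], [-0.001, 1.0, -0.0], [-0.983, -0.001, 0.183]]
contact_force: [0.7, 0.0, -4.0]
gripper_width: 0.0457
```

Run:
```python
from kin import *
from h import monitor
o=monitor.get_obs(); s=o['joints']; print(o['ee_pos'],s.round(3),fk(Q,s).round(4))
for y in (-.0,-.02):
  for pos,yaw,p in [((.62,y,.18),-15,50),((.67,y,.16),-20,40),((.67,y,.12),-20,30),((.67,y,.039),-20,30),((.67,y,.039),-30,30),((.67,y,.039),-30,25),((.67,y,.039),-40,25)]:
    r=ik(np.array(pos),tool(yaw,p),s); print(pos,yaw,p,'%.0e'%r.cost,r.x.round(2));
```

```text
[0.5866764  0.02158458 0.1896363 ] [-0.204 -0.173 -0.293  1.27   0.036 -0.2  ] [0.5867 0.0216 0.1895]
(0.62, -0.0, 0.18) -15 50 2e-29 [-0.19 -0.69 -0.86  0.7  -0.05  0.06]
(0.67, -0.0, 0.16) -20 40 8e-21 [-0.12 -0.59 -0.93  0.37 -0.18  0.15]
(0.67, -0.0, 0.12) -20 30 7e-04 [-0.09 -0.57 -1.1   0.05 -0.24  0.14]
(0.67, -0.0, 0.039) -20 30 1e-03 [-0.09 -0.32 -1.1  -0.2  -0.25  0.14]
(0.67, -0.0, 0.039) -30 30 5e-27 [-0.01 -0.23 -1.03 -0.22 -0.44  0.27]
(0.67, -0.0, 0.039) -30 25 5e-29 [-0.   -0.16 -1.06 -0.41 -0.47  0.24]
(0.67, -0.0, 0.039) -40 25 1e-24 [ 0.08 -0.05 -0.94 -0.31 -0.69  0.39]
(0.62, -0.02, 0.18) -15 50 6e-29 [-0.23 -0.69 -0.87  0.7  -0.02  0.02]
(0.67, -0.02, 0.16) -20 40 2e-26 [-0.16 -0.6  -0.94  0.37 -0.14  0.12]
(0.67, -0.02, 0.12) -20 30 1e-03 [-0.14 -0.59 -1.1   0.07 -0.2   0.12]
(0.67, -0.02, 0.039) -20 30 2e-03 [-0.13 -0.33 -1.1  -0.18 -0.22  0.12]
(0.67, -0.02, 0.039) -30 30 2e-24 [-0.06 -0.24 -1.05 -0.23 -0.4   0.25]
(0.67, -0.02, 0.039) -30 25 1e-22 [-0.05 -0.18 -1.08 -0.42 -0.43  0.22]
(0.67, -0.02, 0.039) -40 25 2e-30 [ 0.04 -0.07 -0.96 -0.33 -0.65  0.36]
```

Run:
```python
from h import *
import kin
s=monitor.get_obs()['joints']
for yaw,p,pos in [(-7,65,(.605,.01,.19)),(-15,50,(.62,-.002,.18)),(-25,40,(.655,-.004,.16)),(-30,30,(.67,-.005,.13))]:
    delta(yaw,p,pos);r=kin.ik(np.array(pos),tool(yaw,p),s);print(r.cost,r.x.round(2))
```

```text
turn [ -0.8 -14.4  -6.9] shift [ 0.0183 -0.0116  0.0004] tcp [0.5867 0.0216 0.1896] j [-0.204 -0.173 -0.293  1.27   0.036 -0.2  ] F [ 0.7  0.  -4. ]
4.1255750029901892e-25 [-0.22 -0.44 -0.57  1.01  0.04 -0.09]
turn [ -3.8 -29.3 -14.6] shift [ 0.0333 -0.0236 -0.0096] tcp [0.5867 0.0216 0.1896] j [-0.204 -0.173 -0.293  1.27   0.036 -0.2  ] F [ 0.7  0.  -4. ]
7.11353193732312e-29 [-0.19 -0.69 -0.86  0.7  -0.04  0.05]
turn [ -8.6 -38.8 -24. ] shift [ 0.0683 -0.0256 -0.0296] tcp [0.5867 0.0216 0.1896] j [-0.204 -0.173 -0.293  1.27   0.036 -0.2  ] F [ 0.7  0.  -4. ]
1.7188821114550948e-27 [-0.09 -0.61 -0.94  0.4  -0.26  0.23]
turn [-12.9 -48.3 -28.1] shift [ 0.0833 -0.0266 -0.0596] tcp [0.5867 0.0216 0.1896] j [-0.204 -0.173 -0.293  1.27   0.036 -0.2  ] F [ 0.7  0.  -4. ]
8.284690162199915e-28 [-0.02 -0.49 -1.03  0.04 -0.43  0.27]
```

Call:
play_rows --rows '[[[-0.4,-7,-3.5],[0.01,-0.006,0],-1],[[-0.8,-14.4,-6.9],[0.018,-0.012,0],-1],[[-3.8,-24,-11],[0.03,-0.022,-0.005],-1],[[-4,-29.3,-14.6],[0.04,-0.025,-0.01],-1],[[-6.5,-35,-20],[0.06,-0.026,-0.02],-1],[[-8.6,-38.8,-24],[0.068,-0.026,-0.03],-1],[[-12.9,-48.3,-28.1],[0.083,-0.027,-0.05],-1],[[-12.9,-48.3,-28.1],[0.083,-0.027,-0.06],-1]]'

```text
clock: 24.55
ee_pos: [0.6671, -0.0042, 0.1243]
eef_rot: [[0.748, 0.5, 0.437], [-0.433, 0.866, -0.25], [-0.503, -0.003, 0.864]]
contact_force: [-1.4, 0.1, -4.8]
gripper_width: 0.0454
```

```bash
python3 -c "
from h import *
g=grab('side','side10'); delta(-30,30,(.67,-.005,.039));crop('side10',150,100,310,240,5,'c16')"
```

```text
turn [ 0.  -0.4  0. ] shift [ 0.0039 -0.0007 -0.0828] tcp [ 0.6661 -0.0043  0.1218] j [-0.022 -0.486 -1.04   0.037 -0.43   0.267] F [-1.4 -0.7 -7.3]
```

View pics/c16.png

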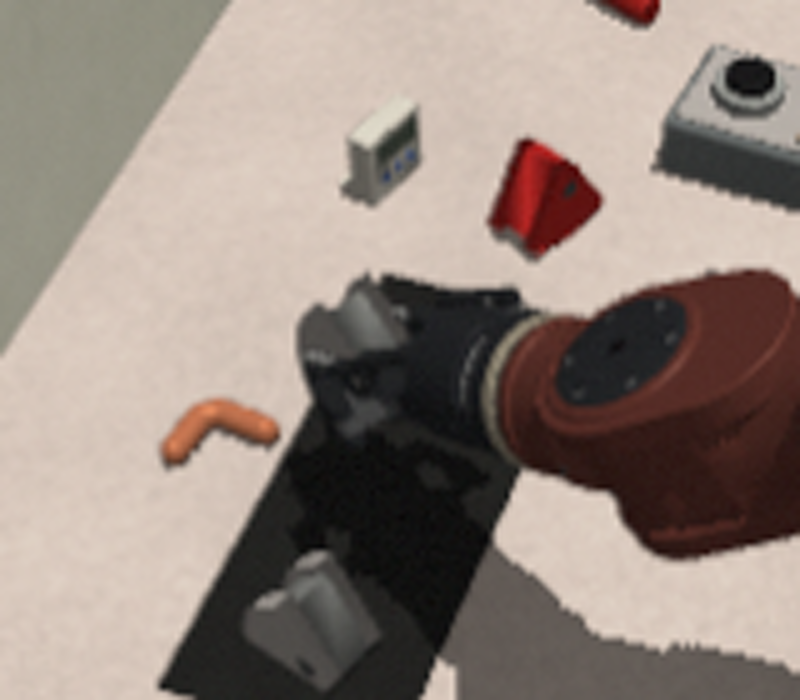

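Call:
play_rows --rows '[[[0,0,0],[0.002,0,-0.03],-1],[[0,0,0],[0.004,0,-0.055],-1],[[0,0,0],[0.004,0,-0.072],-1],[[0,0,0],[0.004,0,-0.08],-1],[[0,0,0],[0.004,0,-0.0835],-1],[[0,0,0],[0.004,0,-0.0835],-1],[[0,0,0],[0.004,0,-0.0835],-1],[[0,0,0],[0.004,0,-0.0835],-1]]'

```text
clock: 25.6
ee_pos: [0.6705, -0.0043, 0.039]
eef_rot: [[0.747, 0.5, 0.439], [-0.433, 0.866, -0.25], [-0.505, -0.004, 0.863]]
contact_force: [0.7, 0.2, -3.8]
gripper_width: 0.0453
```

Call:
play_rows --rows '[[[0,0,0],[0,0,-0.001],-1],[[0,0,0],[0,0,-0.001],0.5],[[0,0,0],[0,0,-0.001],1],[[0,0,0],[0,0,-0.001],1],[[0,0,0],[0,0,-0.001],1],[[0,0,0],[-0.03,0.017,0.02],1],[[0,0,0],[-0.06,0.035,0.05],1],[[0,0,0],[-0.06,0.035,0.1],1]]'

```text
clock: 26.6
ee_pos: [0.6221, 0.0385, 0.1422]
eef_rot: [[0.737, 0.506, 0.448], [-0.438, 0.862, -0.253], [-0.515, -0.01, 0.857]]
contact_force: [1.4, -0.1, 0.6]
gripper_width: 0.0854
```

```bash
python3 -c "
from h import *
g=grab('side','side11'); delta(-2,130,(.491,-.16,.18));crop('side11',150,100,310,240,5,'c17')
c=cloud(g)
p=c.reshape(-1,3); k=(np.abs(p[:,0]-.485)<.065)&(np.abs(p[:,1]+.16)<.06)&(p[:,2]<.04)&(p[:,2]>.012)
q=p[k].astype(np.float32); print(len(q),cv2.minAreaRect(q[:,:2]*1000))"
```

```text
turn [28.2 96.5 20.7] shift [-0.1345 -0.1981  0.0254] tcp [0.6255 0.0381 0.1546] j [ 0.081 -0.674 -1.089  0.206 -0.521  0.339] F [2.5 0.3 5.7]
76 ((491.1360168457031, -157.19949340820312), (50.71100616455078, 61.84794235229492), 89.74210357666016)
```

View pics/c17.png

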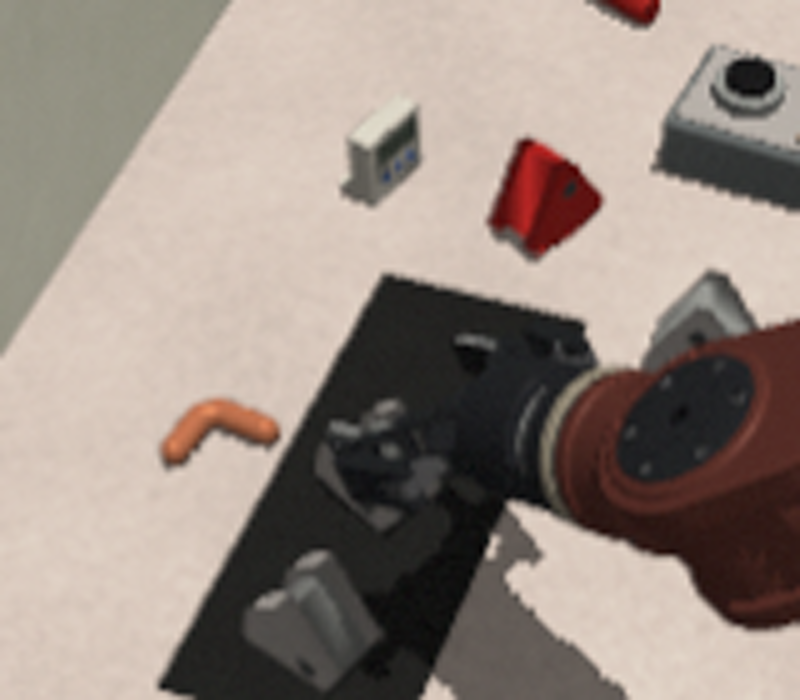

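Call:
play_rows --rows '[[[2.8,9.6,2],[0,0,0.04],1],[[5.6,19.3,4.1],[-0.01,-0.02,0.07],1],[[8.5,29,6.2],[-0.03,-0.05,0.08],1],[[11.3,38.6,8.3],[-0.045,-0.09,0.08],1],[[14,48.2,10.4],[-0.06,-0.13,0.08],1],[[17,58,12.4],[-0.08,-0.165,0.08],1],[[19.7,67.5,14.5],[-0.1,-0.198,0.07],1],[[22.6,77.2,16.5],[-0.115,-0.198,0.06],1]]'

```text
clock: 27.65
ee_pos: [0.5103, -0.1627, 0.2149]
eef_rot: [[-0.357, 0.123, 0.926], [-0.024, 0.99, -0.141], [-0.934, -0.072, -0.35]]
contact_force: [0.0, 0.3, -0.2]
gripper_width: 0.0852
```

```bash
python3 -c "
from h import *
delta(-2,120,(.491,-.16,.15));delta(-2,130,(.491,-.16,.12))"
```

```text
turn [4.9 9.1 4.7] shift [-0.0193  0.0027 -0.0649] tcp [ 0.5103 -0.1627  0.2149] j [-0.456  0.332  0.247  1.807 -0.179 -0.29 ] F [ 0.   0.3 -0.2]
turn [ 5.6 19.1  4.3] shift [-0.0193  0.0027 -0.0949] tcp [ 0.5103 -0.1627  0.2149] j [-0.456  0.332  0.247  1.807 -0.179 -0.29 ] F [ 0.   0.3 -0.2]
```

Call:
play_rows --rows '[[[4.9,9.1,4.7],[-0.01,0.003,-0.03],1],[[5.6,19.1,4.3],[-0.019,0.003,-0.06],1],[[5.6,19.1,4.3],[-0.019,0.003,-0.095],1],[[5.6,19.1,4.3],[-0.019,0.003,-0.095],1],[[5.6,19.1,4.3],[-0.019,0.003,-0.095],1],[[5.6,19.1,4.3],[-0.019,0.003,-0.095],1],[[5.6,19.1,4.3],[-0.019,0.003,-0.095],1],[[5.6,19.1,4.3],[-0.019,0.003,-0.095],1]]'

```text
clock: 28.65
ee_pos: [0.4916, -0.1598, 0.1209]
eef_rot: [[-0.642, 0.035, 0.766], [0.022, 0.999, -0.028], [-0.767, -0.001, -0.642]]
contact_force: [0.5, 0.4, -0.1]
gripper_width: 0.0856
```

```bash
python3 -c "
from h import *
g=grab('side','side12'); delta(-2,130,(.4895,-.159,.028));crop('side12',150,90,330,240,4,'c18')
c=cloud(g)
p=c.reshape(-1,3); k=(np.abs(p[:,0]-.485)<.065)&(np.abs(p[:,1]+.16)<.06)&(p[:,2]<.04)&(p[:,2]>.012)
q=p[k].astype(np.float32); print(len(q),cv2.minAreaRect(q[:,:2]*1000))"
```

```text
turn [0.1 0.  0. ] shift [-0.002   0.0008 -0.0926] tcp [ 0.4915 -0.1598  0.1206] j [-0.428  0.729  0.468  1.969 -0.25  -0.307] F [ 0.7 -0.2  0.5]
185 ((488.05706787109375, -154.6522216796875), (51.376956939697266, 70.15434265136719), 89.20652770996094)
```

View pics/c18.png

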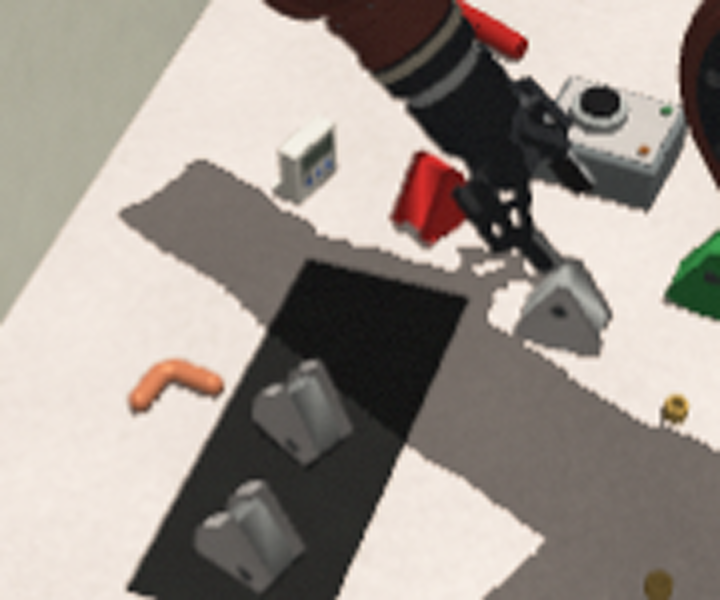

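Call:
play_rows --rows '[[[0,0,0],[-0.002,0.001,-0.05],1],[[0,0,0],[-0.002,0.001,-0.08],1],[[0,0,0],[-0.002,0.001,-0.093],1],[[0,0,0],[-0.002,0.001,-0.093],1],[[0,0,0],[-0.002,0.001,-0.093],-1],[[0,0,0],[-0.002,0.001,-0.093],-1],[[0,0,0],[-0.002,0.001,-0.093],-1],[[0,0,0],[-0.002,0.001,-0.093],-1]]'

```text
clock: 29.7
ee_pos: [0.4901, -0.1591, 0.0287]
eef_rot: [[-0.641, 0.035, 0.767], [0.021, 0.999, -0.028], [-0.767, -0.002, -0.641]]
contact_force: [1.8, -0.5, 6.4]
gripper_width: 0.0458
```

Run:
```python
from h import *
import kin
o=monitor.get_obs(); s=o['joints']; print(o['ee_pos'],o['gripper_width'])
for yaw,p,pos in [(-2,130,(.5,-.158,.18)),(-5,80,(.59,-.14,.19)),(-7,65,(.605,-.135,.19)),(-15,50,(.63,-.13,.18)),(-25,40,(.66,-.127,.16)),(-35,30,(.672,-.127,.13)),(-35,30,(.672,-.127,.039)),(-45,30,(.672,-.127,.039))]:
    r=kin.ik(np.array(pos),tool(yaw,p),s);print(yaw,p,'%.0e'%r.cost,r.x.round(2))
```

```text
[ 0.49008815 -0.15912362  0.02874991] 0.0458163600170915
-2 130 4e-24 [-0.42  0.73  0.58  2.08 -0.24 -0.3 ]
-5 80 3e-26 [-0.48 -0.1  -0.22  1.29  0.07 -0.39]
-7 65 8e-31 [-0.51 -0.38 -0.52  1.02  0.16 -0.35]
-15 50 3e-24 [-0.47 -0.62 -0.82  0.68  0.13 -0.16]
-25 40 6e-24 [-0.36 -0.63 -0.96  0.37 -0.06  0.05]
-35 30 2e-24 [-0.25 -0.5  -1.05  0.01 -0.31  0.19]
-35 30 1e-28 [-0.25 -0.23 -1.05 -0.26 -0.31  0.19]
-45 30 9e-26 [-0.17 -0.13 -0.94 -0.2  -0.53  0.34]
```

Run:
```python
from h import *
g=load('side12'); p=cloud(g).reshape(-1,3)
for n,y in(('s2',0),('s1',.13)):
    k=(np.abs(p[:,0]-.655)<.07)&(np.abs(p[:,1]-y)<.06)&(p[:,2]<.09)&(p[:,2]>.012);q=p[k].astype(np.float32)
    print(n,len(q),cv2.boxPoints(cv2.minAreaRect(q[:,:2]*1000)).round(),q[:,2].max())
delta(-2,130,(.5,-.158,.18));delta(-5,80,(.59,-.14,.19))
```

```text
s2 354 [[618.   2.]
 [678. -32.]
 [702.  11.]
 [642.  45.]] 0.06690058
s1 420 [[617. 115.]
 [682.  91.]
 [699. 136.]
 [634. 160.]] 0.06889753
turn [0.1 0.1 0. ] shift [0.0099 0.0011 0.1513] tcp [ 0.4901 -0.1591  0.0287] j [-0.428  0.799  0.397  1.826 -0.25  -0.307] F [ 1.8 -0.5  6.4]
turn [ -2.9 -49.8  -2.7] shift [0.0999 0.0191 0.1613] tcp [ 0.4901 -0.1591  0.0287] j [-0.428  0.799  0.397  1.826 -0.25  -0.307] F [ 1.8 -0.5  6.4]
```

Call:
play_rows --rows '[[[0,0,0],[0,0,0.06],-1],[[0,0,0],[0,0,0.12],-1],[[0,0,0],[0.01,0.001,0.15],-1],[[0,-10,0],[0.03,0.005,0.16],-1],[[0,-20,0],[0.045,0.01,0.16],-1],[[0,-30,0],[0.06,0.015,0.16],-1],[[0,-40,0],[0.08,0.019,0.16],-1],[[0,-50,0],[0.1,0.02,0.16],-1]]'

```text
clock: 30.7
ee_pos: [0.5907, -0.1389, 0.1896]
eef_rot: [[0.182, 0.023, 0.983], [0.02, 0.999, -0.027], [-0.983, 0.025, 0.181]]
contact_force: [0.5, 1.7, -4.1]
gripper_width: 0.0456
```

Run:
```python
from h import *
for yaw,p,pos in [(-7,65,(.605,-.138,.19)),(-15,50,(.63,-.135,.18)),(-25,40,(.66,-.135,.16)),(-35,30,(.672,-.135,.13))]: delta(yaw,p,pos)
```

```text
turn [ -2.5 -14.4  -5.8] shift [0.0143 0.0009 0.0004] tcp [ 0.5907 -0.1389  0.1896] j [-0.497 -0.09  -0.216  1.294  0.105 -0.464] F [ 0.5  1.7 -4.1]
turn [ -5.6 -29.1 -13.7] shift [ 0.0393  0.0039 -0.0096] tcp [ 0.5907 -0.1389  0.1896] j [-0.497 -0.09  -0.216  1.294  0.105 -0.464] F [ 0.5  1.7 -4.1]
turn [-10.4 -38.5 -23.2] shift [ 0.0693  0.0039 -0.0296] tcp [ 0.5907 -0.1389  0.1896] j [-0.497 -0.09  -0.216  1.294  0.105 -0.464] F [ 0.5  1.7 -4.1]
turn [-17.  -47.3 -32.1] shift [ 0.0813  0.0039 -0.0596] tcp [ 0.5907 -0.1389  0.1896] j [-0.497 -0.09  -0.216  1.294  0.105 -0.464] F [ 0.5  1.7 -4.1]
```

Call:
play_rows --rows '[[[-1.3,-7,-3],[0.007,0,0],-1],[[-2.5,-14.4,-5.8],[0.014,0.001,0],-1],[[-4,-22,-9.8],[0.027,0.002,-0.005],-1],[[-5.6,-29.1,-13.7],[0.039,0.004,-0.01],-1],[[-8,-34,-18.5],[0.06,0.004,-0.02],-1],[[-10.4,-38.5,-23.2],[0.069,0.004,-0.03],-1],[[-14,-43,-28],[0.075,0.004,-0.045],-1],[[-17,-47.3,-32.1],[0.081,0.004,-0.06],-1]]'

```text
clock: 31.7
ee_pos: [0.6709, -0.1343, 0.1286]
eef_rot: [[0.709, 0.575, 0.408], [-0.499, 0.818, -0.287], [-0.499, -0.0, 0.867]]
contact_force: [0.6, -0.9, -3.9]
gripper_width: 0.0456
```

```bash
python3 -c "
from h import *
g=grab('side','side13'); delta(-35,30,(.672,-.135,.039));crop('side13',150,80,310,220,5,'c19')"
```

```text
turn [ 0.  -0.1  0.2] shift [ 0.0032 -0.002  -0.0835] tcp [ 0.6688 -0.133   0.1225] j [-0.26  -0.494 -1.054 -0.006 -0.307  0.182] F [-1.3  2.2 -9.3]
```

View pics/c19.png

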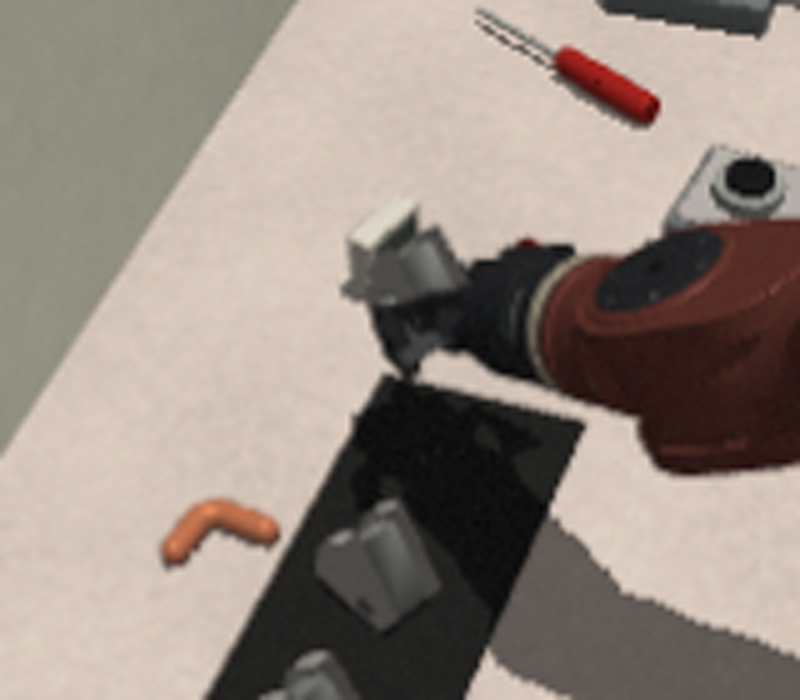

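Call:
play_rows --rows '[[[0,0,0],[0.002,-0.001,-0.03],-1],[[0,0,0],[0.003,-0.002,-0.055],-1],[[0,0,0],[0.003,-0.002,-0.072],-1],[[0,0,0],[0.003,-0.002,-0.08],-1],[[0,0,0],[0.003,-0.002,-0.0845],-1],[[0,0,0],[0.003,-0.002,-0.0845],-1],[[0,0,0],[0.003,-0.002,-0.0845],-1],[[0,0,0],[0.003,-0.002,-0.0845],-1]]'

```text
clock: 32.75
ee_pos: [0.6721, -0.135, 0.0386]
eef_rot: [[0.706, 0.577, 0.41], [-0.5, 0.817, -0.288], [-0.501, -0.002, 0.865]]
contact_force: [-0.1, 0.2, -2.7]
gripper_width: 0.0456
```

Call:
play_rows --rows '[[[0,0,0],[0,0,-0.001],-1],[[0,0,0],[0,0,-0.001],0.5],[[0,0,0],[0,0,-0.001],1],[[0,0,0],[0,0,-0.001],1],[[0,0,0],[0,0,-0.001],1],[[0,0,0],[-0.028,0.02,0.02],1],[[0,0,0],[-0.057,0.04,0.05],1],[[0,0,0],[-0.057,0.04,0.1],1]]'

```text
clock: 33.75
ee_pos: [0.6396, -0.089, 0.1441]
eef_rot: [[0.689, 0.587, 0.426], [-0.506, 0.81, -0.297], [-0.519, -0.011, 0.855]]
contact_force: [0.9, -0.9, 0.2]
gripper_width: 0.0854
```

```bash
python3 -c "
from h import *
delta(0,70,(.55,-.15,.25));delta(-8,90,(.51,-.374,.2))"
```

```text
turn [12.7 37.2 34.3] shift [-0.0896 -0.061   0.1059] tcp [ 0.6396 -0.089   0.1441] j [-0.169 -0.656 -1.095  0.158 -0.393  0.242] F [ 0.9 -0.9  0.2]
turn [22.7 54.7 25.1] shift [-0.1296 -0.285   0.0559] tcp [ 0.6396 -0.089   0.1441] j [-0.169 -0.656 -1.095  0.158 -0.393  0.242] F [ 0.9 -0.9  0.2]
```

Now I rise, move over to the jog button with the jaws shutting, and check everything before pressing.

Call:
play_rows --rows '[[[3,7.5,3.4],[0,0,0.05],1],[[6.2,15,6.8],[-0.01,-0.02,0.08],1],[[9.3,22,10.3],[-0.03,-0.06,0.08],1],[[12.4,30,13.7],[-0.06,-0.12,0.08],-1],[[15.5,37,17],[-0.08,-0.17,0.08],-1],[[18.6,45,20.5],[-0.1,-0.22,0.07],-1],[[22.7,54.7,25.1],[-0.12,-0.26,0.06],-1],[[22.7,54.7,25.1],[-0.13,-0.285,0.056],-1]]'

```text
clock: 34.75
ee_pos: [0.5091, -0.376, 0.198]
eef_rot: [[-0.003, 0.139, 0.99], [0.003, 0.99, -0.139], [-1.0, 0.003, -0.004]]
contact_force: [0.7, -0.5, -0.1]
gripper_width: 0.0001
```

```bash
python3 -c "
from h import *
delta(-8,90,(.5105,-.374,.12));g=grab('side','side14');f=grab('top','top14')
crop('side14',140,70,340,220,4,'c20');crop('top14',60,90,340,280,2.8,'c21') if 0 else None
im=cv2.imread('pics/top14.png')[90:280,60:340];cv2.imwrite('pics/c21.png',cv2.resize(im,None,fx=2.8,fy=2.8,interpolation=cv2.INTER_CUBIC))"
```

```text
turn [-0.2 -0.2 -0. ] shift [ 0.0014  0.002  -0.078 ] tcp [ 0.5091 -0.376   0.198 ] j [-0.842  0.207  0.118  1.487 -0.    -0.703] F [ 0.7 -0.5 -0.1]
```

View pics/c20.png

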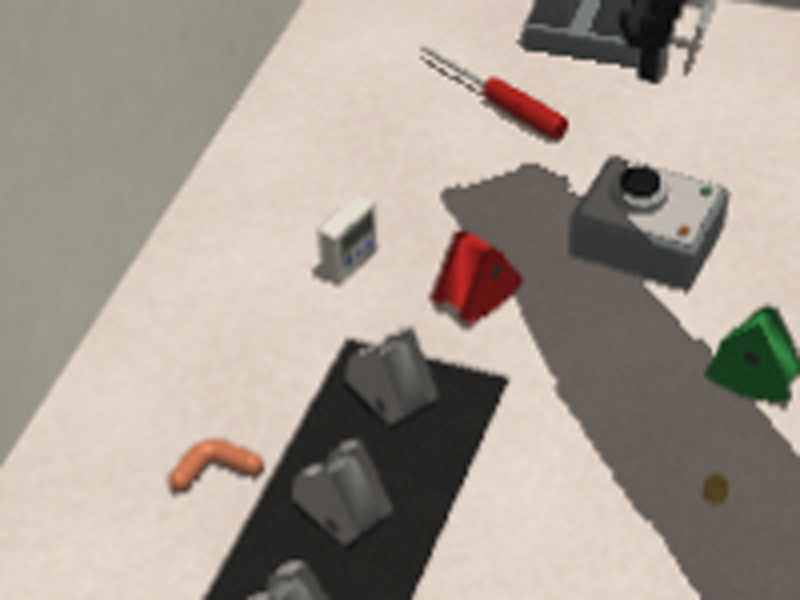

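View pics/c21.png

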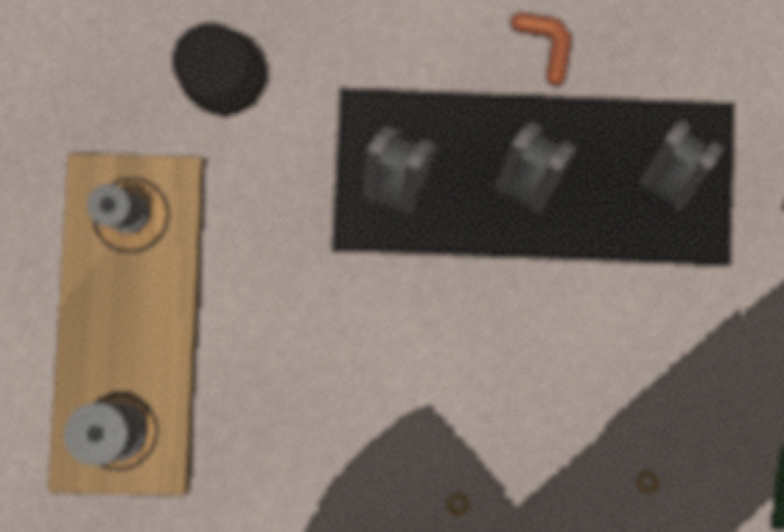

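Run:
```python
from h import *
f=load('top14');p=cloud(f).reshape(-1,3);g=load('side14');pg=cloud(g).reshape(-1,3)
for y in(.125,0,-.13):
  for P in(p,pg):
    k=(np.abs(P[:,0]-.655)<.07)&(np.abs(P[:,1]-y)<.055)&(P[:,2]<.09)&(P[:,2]>.012);q=P[k].astype(np.float32)
    print(y,len(q),cv2.boxPoints(cv2.minAreaRect(q[:,:2]*1000)).round().tolist(),q[:,2].max().round(3))
for x in(.617,.427):
    k=(np.abs(p[:,0]-x)<.045)&(np.abs(p[:,1]-.362)<.05)&(p[:,2]<.085)&(p[:,2]>.07);q=p[k].astype(np.float32);print(cv2.minEnclosingCircle(q[:,:2]*1000),q[:,2].mean())
k=(np.abs(p[:,0]-.51)<.06)&(np.abs(p[:,1]+.374)<.06)&(p[:,2]<.08)&(p[:,2]>.06);print(k.sum())
k=(np.abs(pg[:,0]-.51)<.04)&(np.abs(pg[:,1]+.374)<.04)&(pg[:,2]<.085)&(pg[:,2]>.068);q=pg[k].astype(np.float32);print('jog',len(q),cv2.minEnclosingCircle(q[:,:2]*1000),q[:,2].mean())
```

```text
0.125 538 [[618.0, 112.0], [683.0, 89.0], [698.0, 133.0], [634.0, 156.0]] 0.069
0.125 425 [[618.0, 114.0], [682.0, 92.0], [698.0, 138.0], [634.0, 160.0]] 0.07
0 506 [[620.0, -3.0], [679.0, -37.0], [702.0, 4.0], [643.0, 38.0]] 0.069
0 356 [[619.0, 2.0], [676.0, -32.0], [701.0, 9.0], [644.0, 44.0]] 0.067
-0.13 484 [[622.0, -128.0], [676.0, -166.0], [703.0, -129.0], [649.0, -91.0]] 0.07
-0.13 317 [[619.0, -123.0], [676.0, -163.0], [704.0, -124.0], [647.0, -83.0]] 0.067
((618.2825317382812, 360.5401611328125), 18.16567039489746) 0.07731941
((425.97979736328125, 365.6615295410156), 25.93585968017578) 0.07721474
316
jog 47 ((508.653564453125, -372.6395568847656), 17.658458709716797) 0.07069991
```

The rollers are within about 1.5 mm of their circle centres. All three shoes lie flat on the mat, with tops at about 70 mm as expected, and the jar and timer are standing. Now I press the button.

Call:
play_rows --rows '[[[0,0,0],[0.001,0.002,-0.05],-1],[[0,0,0],[0.001,0.002,-0.09],-1],[[0,0,0],[0.001,0.002,-0.1],-1],[[0,0,0],[0.001,0.002,-0.106],-1],[[0,0,0],[0.001,0.002,-0.111],-1],[[0,0,0],[0.001,0.002,-0.114],-1],[[0,0,0],[0.001,0.002,-0.116],-1],[[0,0,0],[0.001,0.002,-0.116],-1]]'

```text
clock: 35.85
ee_pos: [0.5102, -0.3757, 0.0839]
eef_rot: [[-0.001, 0.142, 0.99], [0.0, 0.99, -0.142], [-1.0, 0.0, -0.001]]
contact_force: [-2.0, 4.2, 13.4]
gripper_width: -0.0002
```

Call:
play_rows --rows '[[[0,0,0],[0,0,-0.002],-1],[[0,0,0],[0,0,-0.002],-1],[[0,0,0],[0,0,-0.002],-1],[[0,0,0],[0,0,-0.002],-1],[[0,0,0],[0,0,-0.002],-1],[[0,0,0],[0,0,-0.002],-1],[[0,0,0],[0,0,-0.002],-1],[[0,0,0],[0,0,-0.002],-1]]'

```text
clock: 36.85
ee_pos: [0.5102, -0.3758, 0.084]
eef_rot: [[-0.0, 0.142, 0.99], [-0.0, 0.99, -0.142], [-1.0, -0.0, -0.0]]
contact_force: [-4.9, 4.3, 13.5]
gripper_width: -0.0001
```

Call:
play_rows --rows '[[[0,0,0],[0,0,-0.002],-1],[[0,0,0],[0,0,-0.002],-1],[[0,0,0],[0,0,-0.002],-1],[[0,0,0],[0,0,-0.002],-1],[[0,0,0],[0,0,-0.002],-1],[[0,0,0],[0,0,-0.002],-1],[[0,0,0],[0,0,-0.002],-1],[[0,0,0],[0,0,-0.002],-1]]'

```text
clock: 37.85
ee_pos: [0.5102, -0.3758, 0.084]
eef_rot: [[-0.0, 0.142, 0.99], [-0.001, 0.99, -0.142], [-1.0, -0.001, 0.0]]
contact_force: [-5.5, 6.0, 12.8]
gripper_width: -0.0001
```

Call:
play_rows --rows '[[[0,0,0],[0,0,-0.002],-1],[[0,0,0],[0,0,-0.002],-1],[[0,0,0],[0,0,-0.002],-1],[[0,0,0],[0,0,-0.002],-1],[[0,0,0],[0,0,-0.002],-1],[[0,0,0],[0,0,-0.002],-1],[[0,0,0],[0,0,-0.002],-1],[[0,0,0],[0,0,-0.002],-1]]'

```text
clock: 38.85
ee_pos: [0.5102, -0.3758, 0.0839]
eef_rot: [[0.0, 0.142, 0.99], [-0.002, 0.99, -0.142], [-1.0, -0.001, 0.0]]
contact_force: [-5.0, 5.5, 13.2]
gripper_width: -0.0001
```

Call:
play_rows --rows '[[[0,0,0],[0,0,-0.002],-1],[[0,0,0],[0,0,-0.002],-1],[[0,0,0],[0,0,-0.002],-1],[[0,0,0],[0,0,-0.002],-1],[[0,0,0],[0,0,0.03],-1],[[0,0,0],[0,0,0.06],-1],[[0,0,0],[0,0,0.1],-1],[[0,0,0],[0,0,0.12],-1]]'

```text
clock: 39.85
ee_pos: [0.5108, -0.3765, 0.2067]
eef_rot: [[0.002, 0.142, 0.99], [-0.004, 0.99, -0.142], [-1.0, -0.004, 0.003]]
contact_force: [0.4, -0.4, 0.1]
gripper_width: 0.0001
```

```bash
python3 -c "
from h import *
delta(-8,90);g=grab('side','side15');f=grab('top','top15')"
```

```text
turn [0.2 0.1 0.1] shift  tcp [ 0.5108 -0.3765  0.2067] j [-8.400e-01  2.000e-01  1.270e-01  1.493e+00 -1.000e-03 -6.980e-01] F [ 0.4 -0.4  0.1]
```

View pics/side15.png

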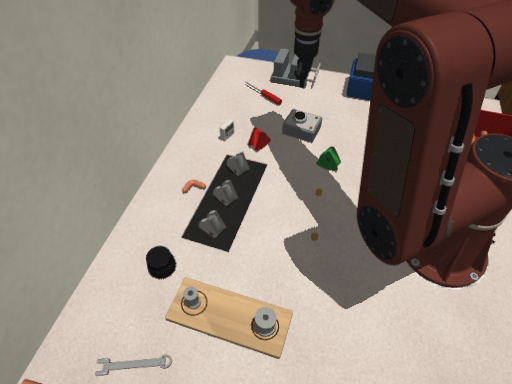

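View pics/top15.png

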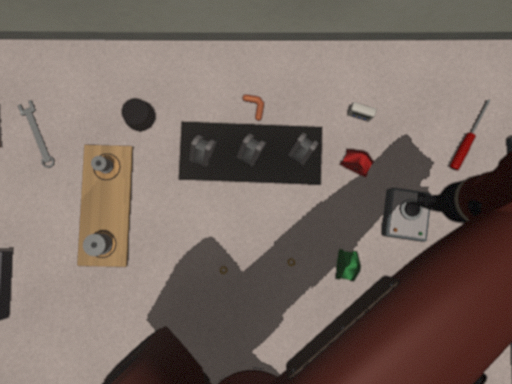

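The final pictures show the three shoes flat on the mat at top (203,150), (251,150) and (304,148). The rollers are swapped at (102,163) and (97,243), and the jar and timer are upright.

```bash
python3 -c "
from workcell import order; print(order.sign_off())"
```

```text
the job is handed in; nothing more can be done
None
```

The changeover is done and handed in at about 40 s, with no grasp failing and nothing needing to be redone.

- **Shoes:** All three aluminium shoes were on their arcs. I turned each about 100° in the grip and let it tip onto a flat face on the mat. Depth readings put their tops at about 70 mm, as they should be lying flat. They sit inside the mat edge, the closest by about 12 mm. I did not touch the red and green ones.
- **Rollers:** The big and small rollers have swapped circles and stand upright. My last measurement put both within about 1.5 mm of the circle centres.
- **Jog button:** I held it down for about 3.5 to 4 s and then let it go. The fingertips stopped at 67 mm, which is the full 6 mm of travel, with about 13 N on the tool against the 5 N needed.
- **Bystanders:** The last pictures show the jar and timer upright and the robot touching nothing.

The two cameras differed by 3 to 5 mm in the y direction, which did not matter for any grasp or placing. I saw no sign of a shoe being knocked aside. The only setback was the arm reaching its joint limits while tilting the first shoe, so I laid the shoes down from a different wrist direction.

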